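# Put the belan away under a lift-up door held by a tumbling stay

### The arm

A 6-joint arm with a two-finger parallel gripper is mounted at the origin on the work surface. World frame = base frame: x ahead of the robot, y to its left, z up, the work surface at z = 0. Lengths are in mm, angles in rad, forces in N, time in s.
With the tool pointing down it reaches from about 350 to 775 mm from the base axis. Payload 7.3 kg.
Tool frame: the origin (TCP) lies at the very end of the fingers, on their centre line; the grasp point (between the pads) lies 19 mm behind it; z points along the fingers, y is the line along which they close (so a half turn about z gives the same grasp; the last joint's range is limited). The gripper opens to 92 mm and grips with 3 to 60 N. Pads are 19 mm wide; open, the fingers measure 130 mm over their backs; the gripper's body (75 mm by 190 mm) begins 47 mm behind the grasp point.
Start: joints at [-0.146, 0.342, 1.524, -0, 1.275, -0.146], TCP at [525.019, 0.019, 226.741] pointing down, gripper open.
Joint ranges: [-2.53, 2.53], [-0.77, 2.02], [0.04, 2.7], [-1, 4.14], [0.28, 2.66], [-3.11, 3.11]. Speed limits (rad/s): [2.57, 2.57, 3.14, 3.14, 3.14, 3.14].

### API

Orientations are given as [roll, pitch, yaw] about the fixed x, y, z axes, in that order (R = Rz(yaw) Ry(pitch) Rx(roll)).
In Python, from plant import bot gives the robot as it stands.
- The arm moves only by the tool jog_arm, never from a script. Its argument "targets" is a list of rows, each an object with "xyz": the shift along the tool's x, y, z as a fraction of full scale, a list of three; "spin": the turn about the tool's z as a fraction of full scale. In form: [{"xyz": [x, y, z], "spin": spin}, ...]. A call has exactly 10 rows; each row shifts and turns the commanded pose from where the row before left it, along the tool's axes as they then stand; what a row does not reach is not made up. Full scale, the value 1, is 80 mm for a shift and 0.1 rad for a turn. A row lasts 1/8 s, in which the tool goes at most 62.5 mm and 10.7 degrees, less where a joint would pass 70% of its speed; a pose out of reach is approached as far as the arm can. A call with a number of a shift or a turn outside -1 to 1 is refused whole. A call with a gripper value outside its range is refused whole. "gripper" is the opening in per cent of the stroke, from 0 (shut) to 100 (fully open), set as the call begins (left out, the last holds). The fingers move at their own pace and stop on an object; the grip force is fixed at half the most. Time passes only in rows, so rows that do not move let the fingers close, or fill a call up. It gives the time, the measured TCP pose, the force, the opening and the grip force at its end, in the units of the state.
- bot.get_obs(): the state, without advancing time (a new reading comes with each control period).
- bot.capture(name): name is "scene" or "side" or "wrist"; returns the picture (480x640x3 uint8, blue, green, red); there is no depth.
- bot.get_calibration(name): a dict with "vfov" (degrees; the focal length in pixels is half the picture's height over the tangent of half this angle, whatever the lens; pixels are square), "cx", "cy" (the principal point, pixels), "eye" and "rotation" of the camera in the world. Camera axes: x right, y down, z forward; pixel columns grow to the right and rows downward; lengths in mm; the calibration is good to about 2 mm. A picture is of the moment at which its call begins: read the wrist's pose just before it. get_calibration takes no time and is no camera call; for the wrist camera it gives the pose at the moment of the call.
- bot.close_job(): hands the job in; it is judged then, once.
The state is a dict: "time": time; "joint_positions": joint angles; "dq": joint speeds; "tau": joint torques, N m; "tool_pos": TCP position; "tcp_rot": TCP orientation; "contact_force": force on the tool from outside, world axes, zero at the start; "moment": the same for the moment, N m; "grip_width": finger opening in mm; "finger_force": force on a finger pad.
Only numpy, scipy, OpenCV 4.12 (cv2) and the standard library are available. Lean on these libraries where they do the work, as an engineer would, in place of code of your own. Each camera call takes 0.05 s, during which the arm holds its last target. There are 200 camera calls.

### The job

Put the belan (wooden rolling pin) away in the counter locker: raise the locker's lift-up door until its stay drops in and holds the door up by itself, then lay the belan, without dropping it, across the two wooden vee rests inside. Then unlock the stay by lifting the door on to its top stop, and lower the door gently, without letting it fall, until it is fully shut; leave the chimta, the plate and the brush holder where they are.

Things in the scene. Friction and masses are not known exactly. Their poses are not given: they have to be found in the camera images.
- locker: Grey laminated locker fixed to the counter, 240 mm deep (x), 270 wide (y), 140 high at the back; origin under its centre, x from front to back, y to its left. Walls 10 mm; front wall 68 mm high, outer face at x = -110. It carries a white lift-up door, 172 mm long, 280 wide, 12 thick, hinged along its upper rear edge, that slopes 22 degrees down to the front when shut, and the stay.
- door (a joint): Door angle, rad, growing as lifted: 0 shut; 1.39 resting locked on the stay (57 degrees above level); 1.675 hard top stop. Unlocked and let go it falls shut (2 to 3 N to hold at the bar). Lift slowly past 1.41 and the stay drops in; keep below 1.50, then let it down on the stay. Lifted fully to the top stop (past 1.64) it tips the stay clear and frees the door. Shutting fully re-arms the stay.
- stay (a joint): Lean of the dark steel tumbling stay outside the locker's left (+y) wall, rad: a 90 mm post with a 32 mm round weight, pivoted 50 mm above the counter. 0 = armed, leaning back, under the door's pin when locked; below 0.2 it falls back to 0 by itself, above 0.3 it falls clear to the front (0.45) and lets the door down.
- handle (a point): Centre of the door's bar handle: round steel bar 12 mm across, 120 long, parallel to the hinge (y), 215 mm from the hinge line in the door's plane, on two rods 110 mm apart; 37 mm gap to the door edge. 59 mm above the counter and 39 mm before the front wall when shut, 320 up when locked, 347 at the top stop. It turns in fingers holding it from above; when shut, come in square to the door.
- hinge (a point): Middle of the door's hinge line, 140 mm above the counter and 50 mm behind the locker's centre; y axis along the hinge line. Its axes, and the handle's, turn with the door; shut, they are the locker's.
- rest (a point): Where the belan's centre comes to lie: 70 mm above the counter, 20 mm before the locker's centre; axes as the locker's. Two wooden vee rests, 14 mm thick, stand 82 mm to either side along y; 90-degree vees 57 mm wide, rims 85 mm up. The belan's thin ends lie in them, axis along y, 10 mm play lengthwise. With the door locked, come in tilted 30 to 45 degrees, fingertips pointing back and down.
- belan_mid (a point): Centre of the belan, a wooden rolling pin lying on the counter: roller 40 mm across and 130 mm long, a thin end 18 mm across and 35 mm long at either side (200 mm in all), 0.16 kg; x along its length; 20 mm above the counter at the start.
- belan: The same belan; origin on its underside, 20 mm below its centre as it lies at the start.
- chimta: Steel chimta (tongs) lying flat, two thin arms, 190 mm long along its x, 35 mm wide and 14 mm high; origin under its centre. To be left alone.
- plate: Blue melamine plate, 170 mm across, 18 mm high, origin under its centre. To be left alone.
- brush_holder: Empty dark silicone brush holder, an upright cup 68 mm across and 110 mm high, origin under its centre. To be left alone.
Not all that is in view belongs to the job. What is meant by the belan is not turquoise, and is the larger of those in its own colour.

How it is judged:
By the outcome, as a careful person would: the job done as asked, in the order asked, and still so for the second after the job is handed in, with the robot touching nothing.
It also fails if it takes over 72 s, if anything falls off the work surface, if the arm or the gripper's body presses on something with over 40 N, if the wrist force passes 120 N, or if a joint passes its speed limit or range.

## Working session

There is one attempt and no reset: what is moved stays moved. The work goes in short steps, Python scripts to look and compute and a tool call to move; the robot and the scene stay as the last step left them, time stands still between calls to the robot, and variables do not carry over. Pictures are saved under pics/ and viewed, at most 10 in all, crops included, and the job is handed in when it is done.

Besides the shell and the picture viewer there is one more tool, called after "Request:" in YAML: its name, and indented under it one key for each argument. jog_arm: Moves the arm, as the interface text tells. Shift numbers are shares of 80 mm and turn numbers shares of 0.1 rad, none past 1 either way. Its arguments: {"type":"object","properties":{"targets":{"type":"array","items":{"type":"object","properties":{"xyz":{"type":"array","items":{"type":"number"}},"spin":{"type":"number"}}}},"gripper":{"type":"number"}},"required":["targets"]}

```bash
ls; mkdir -p pics
python3 - <<'E'
from plant import bot
import cv2
o=bot.get_obs(); print({k:o[k] for k in ('time','tool_pos','tcp_rot','grip_width')})
for n in ('scene','side'):
    im=bot.capture(n); cv2.imwrite(f'pics/{n}0.png',im); print(n,bot.get_calibration(n))
E
```

```text
pics
{'time': 0.0, 'tool_pos': array([5.24589858e+02, 1.06338869e-01, 2.26044690e+02]), 'tcp_rot': array([-3.14006997e+00, -2.51854376e-04,  1.57079433e+00]), 'grip_width': 91.82594881790601}
scene {'vfov': 56.397868119907734, 'cx': 328.16314103115303, 'cy': 237.3940196386059, 'eye': array([1313.47052658,  122.30859807,  898.78400668]), 'rotation': array([-2.32592045,  0.01444611,  1.69774543])}
side {'vfov': 53.1654774510406, 'cx': 323.4748934755981, 'cy': 234.80683761085032, 'eye': array([ -20.10685808, -790.57426282,  672.40416053]), 'rotation': array([-2.10230071e+00, -3.96343305e-05, -5.97323495e-01])}
```

View pics/scene0.png

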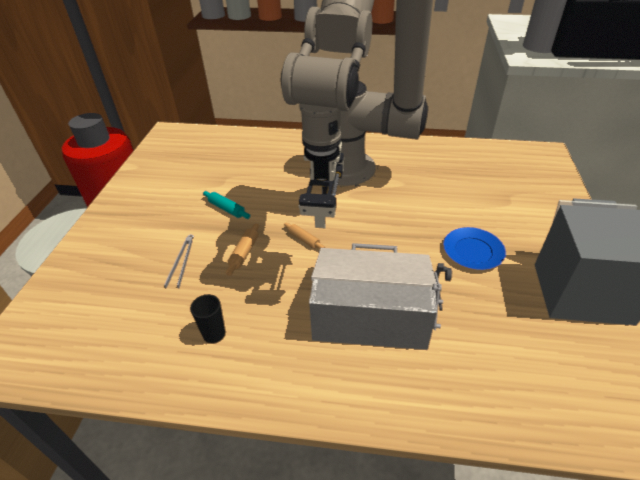

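View pics/side0.png

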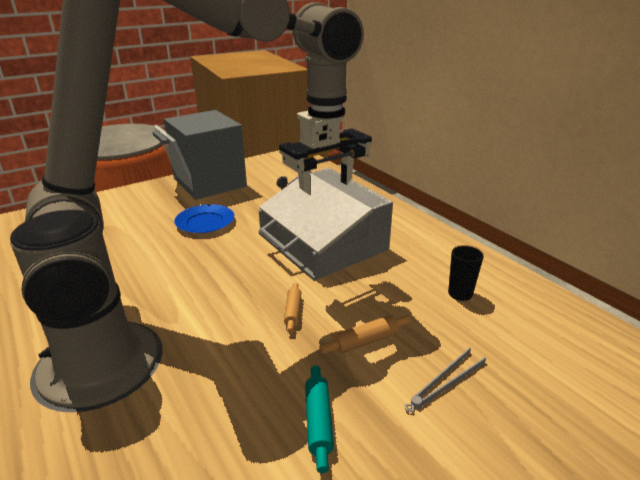

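Candidates for the belan in the scene view are turquoise (227,204), small wooden (303,236) and large wooden (243,248). By the description I choose the large wooden one at (243,248). The locker front and handle face the robot, with the handle at (374,247). The stay is at about (442,275), and the chimta, cup and plate are clear of them.

```bash
python3 - <<'E'
import cv2
a=cv2.imread('pics/scene0.png')[210:360,200:467]; cv2.imwrite('pics/s_crop.png',cv2.resize(a,(800,450),interpolation=cv2.INTER_CUBIC))
a=cv2.imread('pics/side0.png')[160:370,240:520]; cv2.imwrite('pics/d_crop.png',cv2.resize(a,(800,600),interpolation=cv2.INTER_CUBIC))
E
cat > h.py <<'E'
import numpy as np, cv2
from scipy.spatial.transform import Rotation as R
from plant import bot
def cam(n,c=None):
    c=c or bot.get_calibration(n); f=240/np.tan(np.radians(c['vfov']/2)); return c,f,R.from_euler('xyz',c['rotation']).as_matrix()
def onplane(n,u,v,z,c=None):
    c,f,M=cam(n,c); d=M@np.array([(u-c['cx'])/f,(v-c['cy'])/f,1]); e=np.array(c['eye']); return e+d*(z-e[2])/d[2]
def tri(obs):
    A=np.zeros((3,3));b=np.zeros(3)
    for n,u,v in obs:
        c,f,M=cam(n); d=M@np.array([(u-c['cx'])/f,(v-c['cy'])/f,1]); d/=np.linalg.norm(d); P=np.eye(3)-np.outer(d,d); A+=P;b+=P@c['eye']
    return np.linalg.solve(A,b)
def proj(n,p):
    c,f,M=cam(n); q=M.T@(np.array(p)-c['eye']); return f*q[0]/q[2]+c['cx'],f*q[1]/q[2]+c['cy']
E
```

```text
(no output)
```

View pics/s_crop.png

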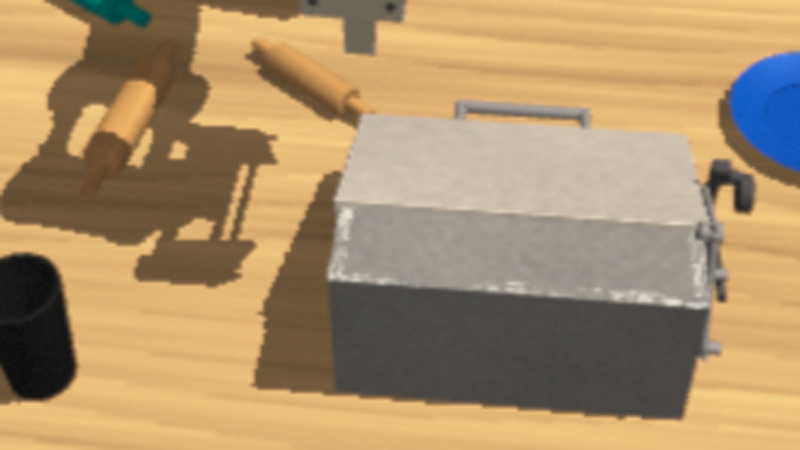

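View pics/d_crop.png

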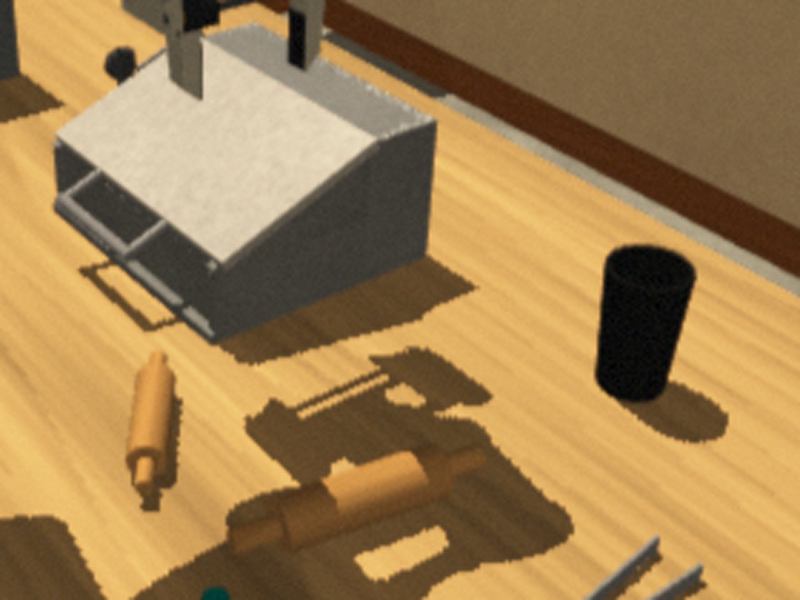

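Run:
```python
from h import *
S=lambda x,y:('scene',200+x/2.996,210+y/2.996); D=lambda x,y:('side',240+x/2.857,160+y/2.857)
np.set_printoptions(precision=1,suppress=True)
def pr(l,a,z): print(l,onplane(*a,z))
for p in [(335,390),(683,415)]: pr('backbot',S(*p),0)
for p in [(330,280),(708,305)]: pr('backtop',S(*p),140)
for p in [(338,203),(700,225)]: pr('hinge',S(*p),140)
for p in [(457,103),(590,112)]: pr('bar',S(*p),59)
pr('frontbot-right side',D(215,340),0); pr('backtop side',D(435,122),140); pr('hinge side',D(380,138),140)
for a in [S(168,48),S(90,188),D(236,537),D(484,458)]: pr('belan',a,20)
```

```text
backbot [722.7  -5.    0. ]
backbot [713.6 265.1   0. ]
backtop [724.   -2.9 140. ]
backtop [715.3 263.2 140. ]
hinge [650.9  -8.3 140. ]
hinge [641.8 260.8 140. ]
bar [449.7  65.9  59. ]
bar [448.  184.4  59. ]
frontbot-right side [489.6  -6.3   0. ]
backtop side [717.8  -8.  140. ]
hinge side [659.3  -4.7 140. ]
belan [ 363.9 -226.4   20. ]
belan [ 553.7 -250.1   20. ]
belan [ 362.1 -225.7   20. ]
belan [ 555.  -259.9   20. ]
```

Measured so far:
- **Locker:** centre about (598,126), yaw about 0.03.
- **Bar:** about (449,123,59).
- **Belan:** centre about (459,-240), axis at about -0.16 rad.

The jog interface only spins about the tool's z, but the rests need a tilted approach. I'll check in free air how the arm behaves at the end of its reach.

Request:
jog_arm:
  targets:
    - {"xyz": [0,0.3,-0.6]}
    - {"xyz": [0,0.3,-0.6]}
    - {"xyz": [0,0.3,-0.6]}
    - {"xyz": [0,0.3,-0.6]}
    - {"xyz": [0,0.5,-0.3]}
    - {"xyz": [0,0.5,-0.3]}
    - {"xyz": [0,0.5,-0.3]}
    - {"xyz": [0,0.5,-0.3]}
    - {"xyz": [0,0.5,0]}
    - {"xyz": [0,0.5,0]}

```text
invalid input
```

Request:
jog_arm:
  targets:
    - {"xyz": [0,0.3,-0.6],"spin": 0}
    - {"xyz": [0,0.3,-0.6],"spin": 0}
    - {"xyz": [0,0.3,-0.6],"spin": 0}
    - {"xyz": [0,0.3,-0.6],"spin": 0}
    - {"xyz": [0,0.5,-0.3],"spin": 0}
    - {"xyz": [0,0.5,-0.3],"spin": 0}
    - {"xyz": [0,0.5,-0.3],"spin": 0}
    - {"xyz": [0,0.5,-0.3],"spin": 0}
    - {"xyz": [0,0.5,0],"spin": 0}
    - {"xyz": [0,0.5,0],"spin": 0}
  gripper: 100

```text
time: 1.35
tool_pos: [746.0, -0.5, 434.7]
tcp_rot: [3.045, 0.001, 1.571]
contact_force: [0.7, 0.7, 0.1]
grip_width: 91.9
finger_force: 0.0
```

```bash
cat > o.py <<'E'
from h import *
np.set_printoptions(precision=3,suppress=True)
o=bot.get_obs(); M=R.from_euler('xyz',o['tcp_rot']).as_matrix()
print(round(o['time'],2),o['tool_pos'].round(1) if hasattr(o['tool_pos'],'round') else o['tool_pos'],'q',np.array(o['joint_positions'])); print(M,'F',np.array(o['contact_force']),o['grip_width'],o['finger_force'])
E
python3 o.py
```

```text
1.35 [746.   -0.5 434.7] q [-0.107  0.864  0.036  0.012  2.145 -0.101]
[[-0.     0.995  0.097]
 [ 1.     0.    -0.001]
 [-0.001  0.097 -0.995]] F [0.657 0.68  0.073] 91.86964990845567 0.0
```

The reach limit tilts the tool as needed, with the fingertips turning away from the robot. That gives me a legitimate way to tilt later. Next I go to the bar while nearly upright.

Request:
jog_arm:
  targets:
    - {"xyz": [0.22,-0.526,-0.051],"spin": -0.34}
    - {"xyz": [0.22,-0.526,-0.051],"spin": 0}
    - {"xyz": [0.22,-0.526,-0.051],"spin": 0}
    - {"xyz": [0.22,-0.526,-0.051],"spin": 0}
    - {"xyz": [0.22,-0.526,-0.051],"spin": 0}
    - {"xyz": [0.22,-0.526,-0.051],"spin": 0}
    - {"xyz": [0.22,-0.526,-0.051],"spin": 0}
    - {"xyz": [0,-0.06,0.62],"spin": 0}
    - {"xyz": [0,-0.06,0.62],"spin": 0}
    - {"xyz": [0,-0.06,0.62],"spin": 0}
  gripper: 100

```text
time: 2.6
tool_pos: [465.1, 110.8, 288.8]
tcp_rot: [3.043, 0.001, 1.593]
contact_force: [0.5, 0.2, -0.8]
grip_width: 91.8
finger_force: 0.0
```

```bash
cat >> o.py <<'E'
import sys
def go(*t):
    d=M.T@(np.array(t,float)-o['tool_pos']); print('to',t,'units',d/80,'rows',np.linalg.norm(d)/50)
for a in sys.argv[1:]: go(*map(float,a.split(',')))
E
python3 o.py 450,123,130 450,123,46
```

```text
2.6 [465.1 110.8 288.8] q [ 0.078  0.153  1.609 -0.007  1.281  0.057]
[[-0.022  0.995  0.099]
 [ 1.     0.022  0.001]
 [-0.001  0.099 -0.995]] F [ 0.489  0.232 -0.831] 91.79852466403348 0.0
to (450.0, 123.0, 130.0) units [ 0.159 -0.38   1.957] rows 3.199411696943665
to (450.0, 123.0, 46.0) units [ 0.161 -0.484  3.002] rows 4.87129307020242
```

Request:
jog_arm:
  targets:
    - {"xyz": [0.04,-0.095,0.44],"spin": -0.12}
    - {"xyz": [0.04,-0.095,0.44],"spin": 0}
    - {"xyz": [0.04,-0.095,0.44],"spin": 0}
    - {"xyz": [0.04,-0.095,0.44],"spin": 0}
    - {"xyz": [0,0,0],"spin": 0}
    - {"xyz": [0,0,0],"spin": 0}
    - {"xyz": [0,0,0],"spin": 0}
    - {"xyz": [0,0,0],"spin": 0}
    - {"xyz": [0,0,0],"spin": 0}
    - {"xyz": [0,0,0],"spin": 0}
  gripper: 100

```text
time: 3.85
tool_pos: [445.8, 122.4, 144.7]
tcp_rot: [3.052, 0.003, 1.605]
contact_force: [-0.6, 0.4, -0.3]
grip_width: 91.4
finger_force: 0.0
```

```bash
python3 o.py 450,123,130 450,123,46
python3 - <<'E'
from h import *
c=bot.get_calibration('wrist'); im=bot.capture('wrist'); cv2.imwrite('pics/w1.png',im); print(c)
import pickle; pickle.dump(c,open('w1.pkl','wb'))
E
```

```text
3.85 [445.8 122.4 144.7] q [ 0.109  0.275  1.881 -0.012  0.896  0.082]
[[-0.034  0.995  0.09 ]
 [ 0.999  0.034  0.   ]
 [-0.003  0.09  -0.996]] F [-0.584  0.39  -0.325] 91.38366469471835 0.0
to (450.0, 123.0, 130.0) units [0.006 0.036 0.187] rows 0.305287209834921
to (450.0, 123.0, 46.0) units [ 0.009 -0.058  1.233] rows 1.9751616435560688
{'vfov': 59.485563372700554, 'cx': 317.33101441098745, 'cy': 242.16244206428556, 'eye': array([428.57588232, 205.63722802, 300.46942246]), 'rotation': array([ 2.82907535, -0.09056357,  0.03321838])}
```

View pics/w1.png

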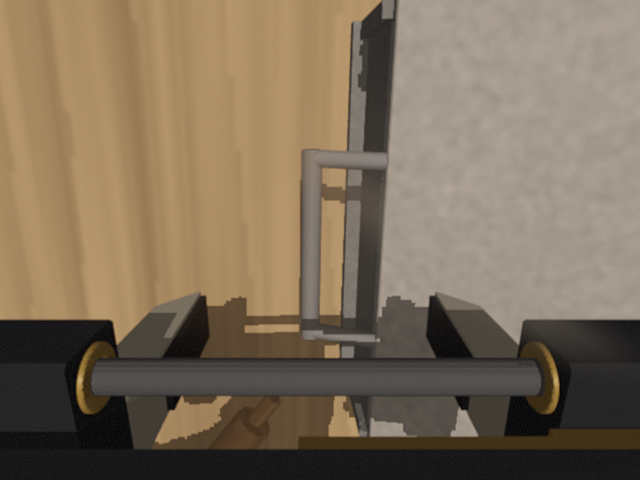

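The wrist view shows the bar from (311,152) to (310,337), with the door edge at column 388. The bar is between the fingers but off centre lengthwise.

Run:
```python
from h import *; import pickle
c=pickle.load(open('w1.pkl','rb'))
for p in [(311,152),(310,337),(388,60),(388,170)]: print(p,onplane('wrist',*p,59 if p[0]<380 else 70,c).round(1))
```

```text
(311, 152) [447.7 181.7  59. ]
(310, 337) [450.4  63.   59. ]
(388, 60) [485.3 230.3  70. ]
(388, 170) [490.1 174.   70. ]
```

Request:
jog_arm:
  targets:
    - {"xyz": [0,0,0],"spin": 0}
    - {"xyz": [0,0,0],"spin": 0}
    - {"xyz": [0,0,0],"spin": 0}
    - {"xyz": [0,0,0],"spin": 0}
    - {"xyz": [0,-0.011,0.25],"spin": 0}
    - {"xyz": [0,-0.011,0.25],"spin": 0}
    - {"xyz": [0,-0.011,0.25],"spin": 0}
    - {"xyz": [0,-0.011,0.25],"spin": 0}
    - {"xyz": [0,-0.011,0.25],"spin": 0}
    - {"xyz": [0,0,0],"spin": 0}
  gripper: 30

```text
time: 5.15
tool_pos: [449.4, 122.2, 43.5]
tcp_rot: [3.055, 0.003, 1.605]
contact_force: [-0.8, -0.8, -0.0]
grip_width: 27.6
finger_force: 0.0
```

Request:
jog_arm:
  targets:
    - {"xyz": [0,0,0],"spin": 0}
    - {"xyz": [0,0,0],"spin": 0}
    - {"xyz": [0,0,0],"spin": 0}
    - {"xyz": [0,0,0],"spin": 0}
    - {"xyz": [0,0,0],"spin": 0}
    - {"xyz": [0,0,0],"spin": 0}
    - {"xyz": [0,0,0],"spin": 0}
    - {"xyz": [0,0,0],"spin": 0}
    - {"xyz": [0,0,0],"spin": 0}
    - {"xyz": [0,0,0],"spin": 0}
  gripper: 0

```text
time: 6.4
tool_pos: [450.6, 122.4, 45.2]
tcp_rot: [3.051, 0.003, 1.605]
contact_force: [-1.3, 0.4, 6.9]
grip_width: 11.0
finger_force: 30.0
```

```bash
python3 o.py
```

```text
6.4 [450.6 122.4  45.2] q [ 0.107  0.447  1.98  -0.016  0.624  0.086]
[[-0.034  0.995  0.091]
 [ 0.999  0.034  0.   ]
 [-0.003  0.091 -0.996]] F [-1.265  0.441  6.859] 11.005151299084853 29.99534547328949
```

```bash
cat > arc.py <<'E'
import numpy as np,sys
def rows(ths,beta,L=215):
    a=np.array(ths)-np.radians(22); P=np.c_[50-L*np.cos(a),140+L*np.sin(a)]; d=np.diff(P,axis=0)/80
    ty=np.array([np.cos(beta),np.sin(beta)]); tz=np.array([np.sin(beta),-np.cos(beta)])
    for i,(y,z) in enumerate(np.c_[d@ty,d@tz]): print('{"xyz": [0, %.3f, %.3f], "spin": 0},'%(y,z), end='\n' if i%10==9 else ' ')
if __name__=='__main__':
    rows(eval('np.r_['+sys.argv[2]+']'),float(sys.argv[1]))
E
python3 arc.py 0.091 '0,.02,.06:1.361:18j,1.37:1.45:11j'
```

```text
{"xyz": [0, -0.015, -0.052], "spin": 0}, {"xyz": [0, -0.027, -0.104], "spin": 0}, {"xyz": [0, -0.040, -0.202], "spin": 0}, {"xyz": [0, -0.024, -0.204], "spin": 0}, {"xyz": [0, -0.009, -0.205], "spin": 0}, {"xyz": [0, 0.007, -0.205], "spin": 0}, {"xyz": [0, 0.023, -0.204], "spin": 0}, {"xyz": [0, 0.038, -0.202], "spin": 0}, {"xyz": [0, 0.054, -0.198], "spin": 0}, {"xyz": [0, 0.069, -0.194], "spin": 0},
{"xyz": [0, 0.083, -0.188], "spin": 0}, {"xyz": [0, 0.098, -0.181], "spin": 0}, {"xyz": [0, 0.111, -0.173], "spin": 0}, {"xyz": [0, 0.124, -0.164], "spin": 0}, {"xyz": [0, 0.136, -0.154], "spin": 0}, {"xyz": [0, 0.148, -0.143], "spin": 0}, {"xyz": [0, 0.158, -0.132], "spin": 0}, {"xyz": [0, 0.168, -0.119], "spin": 0}, {"xyz": [0, 0.176, -0.106], "spin": 0}, {"xyz": [0, 0.021, -0.012], "spin": 0},
{"xyz": [0, 0.019, -0.010], "spin": 0}, {"xyz": [0, 0.019, -0.010], "spin": 0}, {"xyz": [0, 0.019, -0.010], "spin": 0}, {"xyz": [0, 0.019, -0.010], "spin": 0}, {"xyz": [0, 0.019, -0.010], "spin": 0}, {"xyz": [0, 0.019, -0.009], "spin": 0}, {"xyz": [0, 0.019, -0.009], "spin": 0}, {"xyz": [0, 0.020, -0.009], "spin": 0}, {"xyz": [0, 0.020, -0.009], "spin": 0}, {"xyz": [0, 0.020, -0.009], "spin": 0},
```

Request:
jog_arm:
  targets:
    - {"xyz": [0,-0.015,-0.052],"spin": 0}
    - {"xyz": [0,-0.027,-0.104],"spin": 0}
    - {"xyz": [0,-0.04,-0.202],"spin": 0}
    - {"xyz": [0,-0.024,-0.204],"spin": 0}
    - {"xyz": [0,-0.009,-0.205],"spin": 0}
    - {"xyz": [0,0.007,-0.205],"spin": 0}
    - {"xyz": [0,0.023,-0.204],"spin": 0}
    - {"xyz": [0,0.038,-0.202],"spin": 0}
    - {"xyz": [0,0.054,-0.198],"spin": 0}
    - {"xyz": [0,0.069,-0.194],"spin": 0}
  gripper: 0

```text
time: 7.65
tool_pos: [442.9, 122.0, 186.5]
tcp_rot: [3.054, 0.004, 1.605]
contact_force: [3.8, -1.5, -4.3]
grip_width: 11.4
finger_force: 30.0
```

```bash
python3 o.py; python3 -c "
import numpy as np
for t in (.66,.72,1.36,1.45):
  a=t-.384; print(t,450.6+215*(.927-np.cos(a)),45.2+215*(np.sin(a)+.3746))"
```

```text
7.65 [442.9 122.  186.5] q [ 0.109  0.217  1.826 -0.012  1.012  0.081]
[[-0.034  0.996  0.088]
 [ 0.999  0.034 -0.001]
 [-0.004  0.088 -0.996]] F [ 3.752 -1.518 -4.311] 11.429425947890826 30.011504888534546
0.66 443.0420685523441 184.32848363727413
0.72 446.9275703128236 196.62738436293597
1.36 529.431884688749 303.8154680894194
1.45 545.9247261494734 313.9226939003203
```

Request:
jog_arm:
  targets:
    - {"xyz": [0,0.083,-0.188],"spin": 0}
    - {"xyz": [0,0.098,-0.181],"spin": 0}
    - {"xyz": [0,0.111,-0.173],"spin": 0}
    - {"xyz": [0,0.124,-0.164],"spin": 0}
    - {"xyz": [0,0.136,-0.154],"spin": 0}
    - {"xyz": [0,0.148,-0.143],"spin": 0}
    - {"xyz": [0,0.158,-0.132],"spin": 0}
    - {"xyz": [0,0.168,-0.119],"spin": 0}
    - {"xyz": [0,0.176,-0.106],"spin": 0}
    - {"xyz": [0,0.021,-0.012],"spin": 0}
  gripper: 0

```text
time: 8.9
tool_pos: [529.7, 123.9, 306.8]
tcp_rot: [3.054, 0.007, 1.604]
contact_force: [-12.0, -7.5, 14.2]
grip_width: 11.1
finger_force: 30.0
```

```bash
python3 o.py 530.9,122.4,304.5 545.9,125,313.9
```

```text
8.9 [529.7 123.9 306.8] q [ 0.096  0.278  1.398 -0.012  1.378  0.064]
[[-0.033  0.996  0.088]
 [ 0.999  0.034 -0.004]
 [-0.007  0.088 -0.996]] F [-11.957  -7.497  14.226] 11.146839184772464 30.035525858402252
to (530.9, 122.4, 304.5) units [-0.02   0.012  0.03 ] rows 0.05983605668930722
to (545.9, 125.0, 313.9) units [ 0.006  0.21  -0.071] rows 0.3550182960044011
```

Request:
jog_arm:
  targets:
    - {"xyz": [0,0.018,-0.012],"spin": 0}
    - {"xyz": [0,0.018,-0.012],"spin": 0}
    - {"xyz": [0,0.018,-0.012],"spin": 0}
    - {"xyz": [0,0.018,-0.012],"spin": 0}
    - {"xyz": [0,0.018,-0.012],"spin": 0}
    - {"xyz": [0,0.018,-0.012],"spin": 0}
    - {"xyz": [0,0.018,-0.012],"spin": 0}
    - {"xyz": [0,0.018,-0.01],"spin": 0}
    - {"xyz": [0,0.018,-0.01],"spin": 0}
    - {"xyz": [0,0.018,-0.01],"spin": 0}
  gripper: 0

```text
time: 10.15
tool_pos: [543.1, 124.2, 315.1]
tcp_rot: [3.055, 0.007, 1.604]
contact_force: [-3.6, -7.6, 3.8]
grip_width: 11.0
finger_force: 30.0
```

```bash
python3 o.py
python3 - <<'E'
from h import *
im=bot.capture('scene'); cv2.imwrite('pics/s2.png',im); cv2.imwrite('pics/s2c.png',cv2.resize(im[180:370,260:500],(758,600),interpolation=cv2.INTER_CUBIC))
E
```

```text
10.15 [543.1 124.2 315.1] q [ 0.094  0.301  1.344 -0.012  1.411  0.063]
[[-0.033  0.996  0.086]
 [ 0.999  0.033 -0.004]
 [-0.007  0.086 -0.996]] F [-3.635 -7.648  3.831] 11.014748954466597 29.994865357875824
```

View pics/s2c.png

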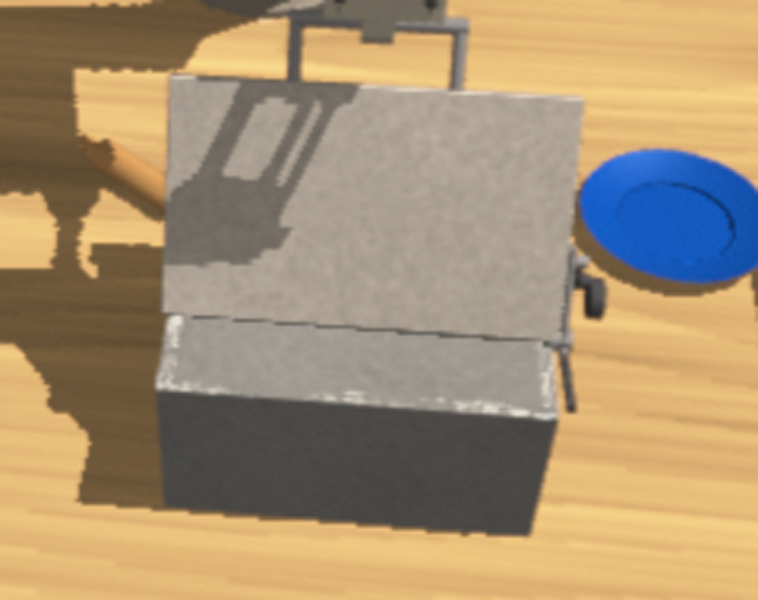

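Door is at about 1.45 rad and the stay hangs at its left side (crop ≈ (595,295)). Now I let it down onto the stay.

Request:
jog_arm:
  targets:
    - {"xyz": [0,0,0],"spin": 0}
    - {"xyz": [0,0,0],"spin": 0}
    - {"xyz": [0,-0.019,0.01],"spin": 0}
    - {"xyz": [0,-0.019,0.01],"spin": 0}
    - {"xyz": [0,-0.019,0.01],"spin": 0}
    - {"xyz": [0,-0.019,0.01],"spin": 0}
    - {"xyz": [0,-0.019,0.01],"spin": 0}
    - {"xyz": [0,-0.019,0.01],"spin": 0}
    - {"xyz": [0,-0.019,0.01],"spin": 0}
    - {"xyz": [0,-0.019,0.01],"spin": 0}
  gripper: 0

```text
time: 11.45
tool_pos: [532.8, 124.0, 308.8]
tcp_rot: [3.051, 0.007, 1.604]
contact_force: [-1.5, -7.3, 8.5]
grip_width: 11.1
finger_force: 30.0
```

```bash
python3 o.py
```

```text
11.45 [532.8 124.  308.8] q [ 0.096  0.281  1.389 -0.012  1.382  0.064]
[[-0.033  0.995  0.091]
 [ 0.999  0.033 -0.004]
 [-0.007  0.091 -0.996]] F [-1.489 -7.297  8.462] 11.061078541674894 29.999825656414032
```

Request:
jog_arm:
  targets:
    - {"xyz": [0,-0.015,0.009],"spin": 0}
    - {"xyz": [0,-0.015,0.009],"spin": 0}
    - {"xyz": [0,-0.015,0.009],"spin": 0}
    - {"xyz": [0,0,0],"spin": 0}
    - {"xyz": [0,0,0],"spin": 0}
    - {"xyz": [0,0,0],"spin": 0}
    - {"xyz": [0,0,0],"spin": 0}
    - {"xyz": [0,0,0],"spin": 0}
    - {"xyz": [0,0,0],"spin": 0}
    - {"xyz": [0,0,0],"spin": 0}
  gripper: 0

```text
time: 12.7
tool_pos: [531.6, 123.9, 308.0]
tcp_rot: [3.044, 0.006, 1.604]
contact_force: [3.3, -7.6, 11.9]
grip_width: 10.9
finger_force: 30.0
```

```bash
python3 o.py
```

```text
12.7 [531.6 123.9 308. ] q [ 0.096  0.275  1.399 -0.013  1.37   0.065]
[[-0.033  0.995  0.097]
 [ 0.999  0.033 -0.003]
 [-0.006  0.097 -0.995]] F [ 3.285 -7.56  11.941] 10.896912656050148 30.000924468040466
```

The door rests on the stay, as further lowering made no movement. I'll release and back off.

Request:
jog_arm:
  targets:
    - {"xyz": [0,0,0],"spin": 0}
    - {"xyz": [0,0,0],"spin": 0}
    - {"xyz": [0,0,0],"spin": 0}
    - {"xyz": [0,0,-0.1],"spin": 0}
    - {"xyz": [0,0,-0.3],"spin": 0}
    - {"xyz": [0,0,-0.4],"spin": 0}
    - {"xyz": [-0.2,-0.2,-0.2],"spin": -1}
    - {"xyz": [0,0,0],"spin": -1}
    - {"xyz": [0,0,0],"spin": -1}
    - {"xyz": [0,0,0],"spin": -1}
  gripper: 30

```text
time: 13.95
tool_pos: [507.1, 109.3, 383.4]
tcp_rot: [3.06, 0.038, 2.007]
contact_force: [-0.2, -0.3, 0.2]
grip_width: 27.3
finger_force: 0.0
```

```bash
cat > plan.py <<'E'
# plan.py x,y,z spin n : rows interpolating from the measured pose (shift, then spin)
from h import *
import sys
o=bot.get_obs(); M=R.from_euler('xyz',o['tcp_rot']); t=np.array(list(map(float,sys.argv[1].split(',')))); s=float(sys.argv[2]); n=int(sys.argv[3])
print(round(o['time'],2),np.round(o['tool_pos'],1),'F',np.round(o['contact_force'],1),'w',round(o['grip_width'],1),round(float(o['finger_force']),1)); print(M.as_matrix().round(3).tolist(),np.round(o['joint_positions'],3))
d=(t-o['tool_pos'])/n/80
for i in range(n):
    u=M.inv().apply(d); M=M*R.from_euler('z',s/n)
    print('{"xyz": [%.3f, %.3f, %.3f], "spin": %.3f},'%(*u,s/n/.1),end=' ' if i%10!=9 else '\n')
print('end',M.as_matrix().round(3).tolist())
E
python3 o.py; python3 plan.py 459,-240,150 -0.95 10
python3 -c "
from h import *
im=bot.capture('scene');cv2.imwrite('pics/s3.png',im);im=bot.capture('side');cv2.imwrite('pics/d3.png',im)"
```

```text
13.95 [507.1 109.3 383.4] q [ 0.068  0.205  1.292 -0.006  1.555 -0.37 ]
[[-0.422  0.902  0.089]
 [ 0.906  0.424  0.   ]
 [-0.038  0.081 -0.996]] F [-0.21  -0.34   0.191] 27.322911033035425 0.0
13.95 [507.1 109.3 383.4] F [-0.2 -0.3  0.2] w 27.3 0.0
[[-0.422, 0.902, 0.089], [0.906, 0.424, 0.0], [-0.038, 0.081, -0.996]] [ 0.068  0.205  1.292 -0.006  1.555 -0.37 ]
{"xyz": [-0.359, -0.263, 0.285], "spin": -0.950}, {"xyz": [-0.333, -0.296, 0.285], "spin": -0.950}, {"xyz": [-0.303, -0.326, 0.285], "spin": -0.950}, {"xyz": [-0.271, -0.353, 0.285], "spin": -0.950}, {"xyz": [-0.236, -0.377, 0.285], "spin": -0.950}, {"xyz": [-0.199, -0.398, 0.285], "spin": -0.950}, {"xyz": [-0.160, -0.415, 0.285], "spin": -0.950}, {"xyz": [-0.120, -0.428, 0.285], "spin": -0.950}, {"xyz": [-0.079, -0.438, 0.285], "spin": -0.950}, {"xyz": [-0.037, -0.443, 0.285], "spin": -0.950},
end [[-0.979, 0.181, 0.089], [0.182, 0.983, 0.0], [-0.088, 0.016, -0.996]]
```

View pics/d3.png

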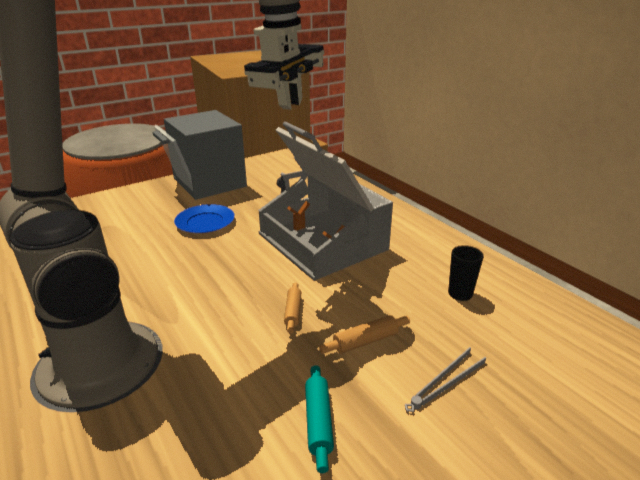

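The door is held up by itself, at side view (320,160), and the gripper is clear. On to the belan.

Request:
jog_arm:
  targets:
    - {"xyz": [-0.359,-0.263,0.285],"spin": -0.95}
    - {"xyz": [-0.333,-0.296,0.285],"spin": -0.95}
    - {"xyz": [-0.303,-0.326,0.285],"spin": -0.95}
    - {"xyz": [-0.271,-0.353,0.285],"spin": -0.95}
    - {"xyz": [-0.236,-0.377,0.285],"spin": -0.95}
    - {"xyz": [-0.199,-0.398,0.285],"spin": -0.95}
    - {"xyz": [-0.16,-0.415,0.285],"spin": -0.95}
    - {"xyz": [-0.12,-0.428,0.285],"spin": -0.95}
    - {"xyz": [-0.079,-0.438,0.285],"spin": -0.95}
    - {"xyz": [-0.037,-0.443,0.285],"spin": -0.95}
  gripper: 75

```text
time: 15.3
tool_pos: [457.9, -240.9, 149.1]
tcp_rot: [3.125, 0.088, 2.955]
contact_force: [0.7, -0.0, 0.5]
grip_width: 69.1
finger_force: 0.0
```

```bash
python3 - <<'E'
from h import *; import pickle
c=bot.get_calibration('wrist'); im=bot.capture('wrist'); cv2.imwrite('pics/w2.png',im); pickle.dump(c,open('w2.pkl','wb'))
E
python3 plan.py 459,-240,90 0 4
```

```text
15.35 [ 456.4 -243.8  146.2] F [-0.7 -3.8 -1.7] w 69.0 0.0
[[-0.98, 0.182, 0.086], [0.182, 0.983, 0.0], [-0.085, 0.016, -0.996]] [-0.672  0.37   1.729  0.065  0.975 -2.094]
{"xyz": [0.009, 0.010, 0.176], "spin": 0.000}, {"xyz": [0.009, 0.010, 0.176], "spin": 0.000}, {"xyz": [0.009, 0.010, 0.176], "spin": 0.000}, {"xyz": [0.009, 0.010, 0.176], "spin": 0.000}, end [[-0.98, 0.182, 0.086], [0.182, 0.983, 0.0], [-0.085, 0.016, -0.996]]
```

View pics/w2.png

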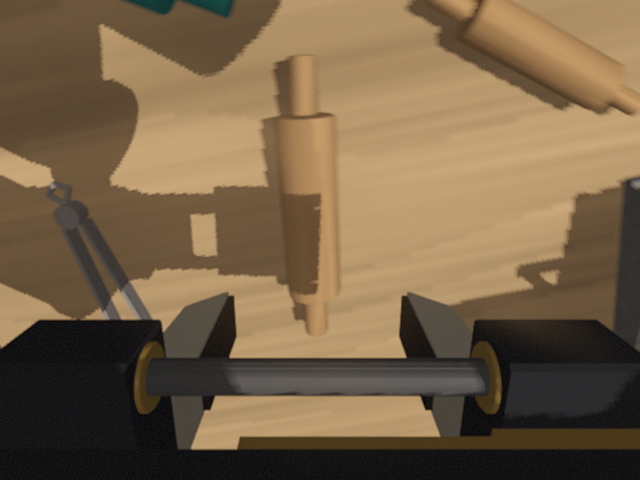

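The belan's ends are at (302,57) and (317,333). It lies between the fingers, and the small one is at the upper right.

Run:
```python
from h import *; import pickle
c=pickle.load(open('w2.pkl','rb'))
a,b=[onplane('wrist',*p,20,c) for p in [(303,57),(317,333)]]
r1,r2=[onplane('wrist',*p,20,c) for p in [(307.5,115),(315,299)]]
print(a,b,(a+b)/2,np.linalg.norm(a-b),np.arctan2(*(b-a)[[1,0]])); print(r1,r2,(r1+r2)/2,np.linalg.norm(r1-r2),np.arctan2(*(r2-r1)[[1,0]]))
```

```text
[ 357.08944874 -228.31416573   20.        ] [ 554.67811757 -256.97282887   20.        ] [ 455.88378316 -242.6434973    20.        ] 199.65620707433914 -0.1440375934161028
[ 390.73597991 -232.19359669   20.        ] [ 524.02314726 -252.73808918   20.        ] [ 457.37956359 -242.46584293   20.        ] 134.86120699111743 -0.15293349874882972
```

```bash
python3 plan.py 457.2,-242.5,12 -0.035 6
```

```text
15.35 [ 456.4 -243.8  146.2] F [-0.7 -3.8 -1.7] w 69.0 0.0
[[-0.98, 0.182, 0.086], [0.182, 0.983, 0.0], [-0.085, 0.016, -0.996]] [-0.672  0.37   1.729  0.065  0.975 -2.094]
{"xyz": [0.023, -0.001, 0.279], "spin": -0.058}, {"xyz": [0.023, -0.001, 0.279], "spin": -0.058}, {"xyz": [0.023, -0.001, 0.279], "spin": -0.058}, {"xyz": [0.023, -0.001, 0.279], "spin": -0.058}, {"xyz": [0.023, -0.001, 0.279], "spin": -0.058}, {"xyz": [0.023, -0.001, 0.279], "spin": -0.058}, end [[-0.985, 0.147, 0.086], [0.148, 0.989, 0.0], [-0.085, 0.013, -0.996]]
```

Request:
jog_arm:
  targets:
    - {"xyz": [0,0,0],"spin": 0}
    - {"xyz": [0,0,0],"spin": 0}
    - {"xyz": [0.023,0,0.25],"spin": -0.06}
    - {"xyz": [0.023,0,0.25],"spin": -0.06}
    - {"xyz": [0.023,0,0.25],"spin": -0.06}
    - {"xyz": [0.023,0,0.25],"spin": -0.06}
    - {"xyz": [0.023,0,0.25],"spin": -0.06}
    - {"xyz": [0,0,0.15],"spin": -0.06}
    - {"xyz": [0,0,0],"spin": 0}
    - {"xyz": [0,0,0],"spin": 0}
  gripper: 75

```text
time: 16.6
tool_pos: [459.6, -238.3, 38.0]
tcp_rot: [3.129, 0.09, 2.991]
contact_force: [-0.6, 0.2, 1.0]
grip_width: 69.0
finger_force: 0.0
```

```bash
python3 plan.py 457.2,-242.5,12 0 1
```

```text
16.6 [ 459.6 -238.3   38. ] F [-0.6  0.2  1. ] w 69.0 0.0
[[-0.985, 0.149, 0.091], [0.15, 0.989, -0.001], [-0.09, 0.013, -0.996]] [-0.661  0.529  1.843  0.085  0.699 -2.144]
{"xyz": [0.051, -0.061, 0.321], "spin": 0.000}, end [[-0.985, 0.149, 0.091], [0.15, 0.989, -0.001], [-0.09, 0.013, -0.996]]
```

Request:
jog_arm:
  targets:
    - {"xyz": [0.026,-0.03,0],"spin": 0}
    - {"xyz": [0.025,-0.03,0.12],"spin": 0}
    - {"xyz": [0,0,0.12],"spin": 0}
    - {"xyz": [0,0,0.08],"spin": 0}
    - {"xyz": [0,0,0],"spin": 0}
    - {"xyz": [0,0,0],"spin": 0}
    - {"xyz": [0,0,0],"spin": 0}
    - {"xyz": [0,0,0],"spin": 0}
    - {"xyz": [0,0,0],"spin": 0}
    - {"xyz": [0,0,0],"spin": 0}
  gripper: 75

```text
time: 17.85
tool_pos: [456.5, -242.3, 11.3]
tcp_rot: [3.128, 0.089, 2.99]
contact_force: [-0.3, -0.6, 0.2]
grip_width: 68.8
finger_force: 0.0
```

Request:
jog_arm:
  targets:
    - {"xyz": [0,0,0],"spin": 0}
    - {"xyz": [0,0,0],"spin": 0}
    - {"xyz": [0,0,0],"spin": 0}
    - {"xyz": [0,0,0],"spin": 0}
    - {"xyz": [0,0,0],"spin": 0}
    - {"xyz": [0,0,0],"spin": 0}
    - {"xyz": [0,0,-0.1],"spin": 0}
    - {"xyz": [0,0,-0.3],"spin": 0}
    - {"xyz": [0,0,-0.5],"spin": 0}
    - {"xyz": [0,0,-0.5],"spin": 0}
  gripper: 0

```text
time: 19.1
tool_pos: [446.0, -242.0, 124.0]
tcp_rot: [3.128, 0.088, 2.99]
contact_force: [1.0, -0.9, -1.5]
grip_width: 39.3
finger_force: 30.0
```

```bash
python3 plan.py 560,0,430 1.38 14
```

```text
19.1 [ 446. -242.  124.] F [ 1.  -0.9 -1.5] w 39.3 30.0
[[-0.985, 0.15, 0.089], [0.15, 0.989, 0.001], [-0.088, 0.014, -0.996]] [-0.684  0.382  1.785  0.072  0.907 -2.147]
{"xyz": [-0.092, 0.233, -0.263], "spin": 0.986}, {"xyz": [-0.068, 0.241, -0.263], "spin": 0.986}, {"xyz": [-0.044, 0.246, -0.263], "spin": 0.986}, {"xyz": [-0.020, 0.249, -0.263], "spin": 0.986}, {"xyz": [0.005, 0.250, -0.263], "spin": 0.986}, {"xyz": [0.029, 0.248, -0.263], "spin": 0.986}, {"xyz": [0.054, 0.244, -0.263], "spin": 0.986}, {"xyz": [0.077, 0.238, -0.263], "spin": 0.986}, {"xyz": [0.100, 0.229, -0.263], "spin": 0.986}, {"xyz": [0.122, 0.218, -0.263], "spin": 0.986},
{"xyz": [0.143, 0.205, -0.263], "spin": 0.986}, {"xyz": [0.163, 0.190, -0.263], "spin": 0.986}, {"xyz": [0.181, 0.173, -0.263], "spin": 0.986}, {"xyz": [0.197, 0.154, -0.263], "spin": 0.986}, end [[-0.04, 0.995, 0.089], [0.999, 0.04, 0.001], [-0.003, 0.089, -0.996]]
```

The belan is gripped (39.3 mm) and lifted. I'll turn it across and carry it high, to just right of the locker.

```bash
python3 plan.py 500,-78,440 1.385 14|tail -4
```

```text
19.1 [ 446. -242.  124.] F [ 1.  -0.9 -1.5] w 39.3 30.0
[[-0.985, 0.15, 0.089], [0.15, 0.989, 0.001], [-0.088, 0.014, -0.996]] [-0.684  0.382  1.785  0.072  0.907 -2.147]
{"xyz": [-0.050, 0.156, -0.277], "spin": 0.989}, {"xyz": [-0.035, 0.160, -0.277], "spin": 0.989}, {"xyz": [-0.019, 0.163, -0.277], "spin": 0.989}, {"xyz": [-0.002, 0.164, -0.277], "spin": 0.989}, {"xyz": [0.014, 0.163, -0.277], "spin": 0.989}, {"xyz": [0.030, 0.161, -0.277], "spin": 0.989}, {"xyz": [0.046, 0.157, -0.277], "spin": 0.989}, {"xyz": [0.061, 0.152, -0.277], "spin": 0.989}, {"xyz": [0.076, 0.145, -0.277], "spin": 0.989}, {"xyz": [0.090, 0.137, -0.277], "spin": 0.989},
{"xyz": [0.103, 0.128, -0.277], "spin": 0.989}, {"xyz": [0.115, 0.117, -0.277], "spin": 0.989}, {"xyz": [0.126, 0.105, -0.277], "spin": 0.989}, {"xyz": [0.136, 0.092, -0.277], "spin": 0.989}, end [[-0.035, 0.995, 0.089], [0.999, 0.035, 0.001], [-0.003, 0.089, -0.996]]
```

Request:
jog_arm:
  targets:
    - {"xyz": [-0.05,0.156,-0.277],"spin": 0.989}
    - {"xyz": [-0.035,0.16,-0.277],"spin": 0.989}
    - {"xyz": [-0.019,0.163,-0.277],"spin": 0.989}
    - {"xyz": [-0.002,0.164,-0.277],"spin": 0.989}
    - {"xyz": [0.014,0.163,-0.277],"spin": 0.989}
    - {"xyz": [0.03,0.161,-0.277],"spin": 0.989}
    - {"xyz": [0.046,0.157,-0.277],"spin": 0.989}
    - {"xyz": [0.061,0.152,-0.277],"spin": 0.989}
    - {"xyz": [0.076,0.145,-0.277],"spin": 0.989}
    - {"xyz": [0.09,0.137,-0.277],"spin": 0.989}
  gripper: 0

```text
time: 20.35
tool_pos: [484.3, -124.3, 349.6]
tcp_rot: [3.061, 0.037, 1.997]
contact_force: [0.4, -0.6, -2.2]
grip_width: 39.5
finger_force: 30.0
```

Request:
jog_arm:
  targets:
    - {"xyz": [0.103,0.128,-0.277],"spin": 0.989}
    - {"xyz": [0.115,0.117,-0.277],"spin": 0.989}
    - {"xyz": [0.126,0.105,-0.277],"spin": 0.989}
    - {"xyz": [0.136,0.092,-0.277],"spin": 0.989}
    - {"xyz": [-0.094,0.489,0.044],"spin": 0}
    - {"xyz": [-0.094,0.489,0.044],"spin": 0}
    - {"xyz": [-0.094,0.489,0.044],"spin": 0}
    - {"xyz": [-0.094,0.489,0.044],"spin": 0}
    - {"xyz": [-0.094,0.489,0.044],"spin": 0}
    - {"xyz": [-0.094,0.489,0.044],"spin": 0}
  gripper: 0

```text
time: 21.6
tool_pos: [727.7, -113.3, 438.4]
tcp_rot: [3.051, 0.003, 1.606]
contact_force: [1.3, 0.2, -1.4]
grip_width: 39.0
finger_force: 30.0
```

```bash
python3 plan.py 900,-140,440 0 5
```

```text
21.6 [ 727.7 -113.3  438.4] F [ 1.3  0.2 -1.4] w 39.0 30.0
[[-0.035, 0.995, 0.091], [0.999, 0.035, 0.0], [-0.003, 0.091, -0.996]] [-0.269  0.82   0.118  0.028  2.116 -0.289]
{"xyz": [-0.082, 0.427, 0.035], "spin": 0.000}, {"xyz": [-0.082, 0.427, 0.035], "spin": 0.000}, {"xyz": [-0.082, 0.427, 0.035], "spin": 0.000}, {"xyz": [-0.082, 0.427, 0.035], "spin": 0.000}, {"xyz": [-0.082, 0.427, 0.035], "spin": 0.000}, end [[-0.035, 0.995, 0.091], [0.999, 0.035, 0.0], [-0.003, 0.091, -0.996]]
```

Now I push past the reach to gain tilt, and check after each call.

Request:
jog_arm:
  targets:
    - {"xyz": [-0.08,0.45,0.035],"spin": 0}
    - {"xyz": [-0.08,0.45,0.035],"spin": 0}
    - {"xyz": [-0.08,0.45,0.04],"spin": 0}
    - {"xyz": [-0.08,0.45,0.05],"spin": 0}
    - {"xyz": [-0.08,0.45,0.06],"spin": 0}
    - {"xyz": [-0.08,0.45,0.07],"spin": 0}
    - {"xyz": [-0.08,0.45,0.08],"spin": 0}
    - {"xyz": [-0.08,0.45,0.09],"spin": 0}
    - {"xyz": [-0.08,0.45,0.1],"spin": 0}
    - {"xyz": [-0.08,0.45,0.1],"spin": 0}
  gripper: 0

```text
time: 22.85
tool_pos: [876.5, -130.9, 317.2]
tcp_rot: [2.852, 0.039, 1.599]
contact_force: [0.8, -0.2, -1.6]
grip_width: 39.3
finger_force: 30.0
```

```bash
python3 plan.py 900,-140,440 0 5
```

```text
22.85 [ 876.5 -130.9  317.2] F [ 0.8 -0.2 -1.6] w 39.3 30.0
[[-0.028, 0.958, 0.287], [0.999, 0.038, -0.03], [-0.039, 0.286, -0.958]] [-0.25   1.035  0.038  0.043  1.779 -0.269]
{"xyz": [-0.037, 0.143, -0.276], "spin": 0.000}, {"xyz": [-0.037, 0.143, -0.276], "spin": 0.000}, {"xyz": [-0.037, 0.143, -0.276], "spin": 0.000}, {"xyz": [-0.037, 0.143, -0.276], "spin": 0.000}, {"xyz": [-0.037, 0.143, -0.276], "spin": 0.000}, end [[-0.028, 0.958, 0.287], [0.999, 0.038, -0.03], [-0.039, 0.286, -0.958]]
```

Request:
jog_arm:
  targets:
    - {"xyz": [-0.07,0.46,-0.17],"spin": 0}
    - {"xyz": [-0.07,0.46,-0.17],"spin": 0}
    - {"xyz": [-0.07,0.46,-0.17],"spin": 0}
    - {"xyz": [-0.07,0.46,-0.17],"spin": 0}
    - {"xyz": [-0.07,0.46,-0.17],"spin": 0}
    - {"xyz": [-0.07,0.46,-0.17],"spin": 0}
    - {"xyz": [-0.07,0.46,-0.17],"spin": 0}
    - {"xyz": [-0.07,0.46,-0.17],"spin": 0}
    - {"xyz": [-0.07,0.46,-0.17],"spin": 0}
    - {"xyz": [-0.07,0.46,-0.17],"spin": 0}
  gripper: 0

```text
time: 24.1
tool_pos: [901.4, -126.1, 439.2]
tcp_rot: [2.596, 0.081, 1.581]
contact_force: [0.6, -0.2, -2.4]
grip_width: 39.5
finger_force: 30.0
```

```bash
python3 plan.py 900,-140,440 0 5
```

```text
24.1 [ 901.4 -126.1  439.2] F [ 0.6 -0.2 -2.4] w 39.5 30.0
[[-0.01, 0.854, 0.519], [0.997, 0.051, -0.064], [-0.081, 0.517, -0.852]] [-0.246  0.92   0.037  0.064  1.637 -0.256]
{"xyz": [-0.035, -0.004, -0.001], "spin": 0.000}, {"xyz": [-0.035, -0.004, -0.001], "spin": 0.000}, {"xyz": [-0.035, -0.004, -0.001], "spin": 0.000}, {"xyz": [-0.035, -0.004, -0.001], "spin": 0.000}, {"xyz": [-0.035, -0.004, -0.001], "spin": 0.000}, end [[-0.01, 0.854, 0.519], [0.997, 0.051, -0.064], [-0.081, 0.517, -0.852]]
```

Request:
jog_arm:
  targets:
    - {"xyz": [-0.06,0.46,-0.2],"spin": 0}
    - {"xyz": [-0.06,0.46,-0.2],"spin": 0}
    - {"xyz": [-0.06,0.46,-0.2],"spin": 0}
    - {"xyz": [-0.06,0.46,-0.2],"spin": 0}
    - {"xyz": [-0.06,0.46,-0.2],"spin": 0}
    - {"xyz": [-0.06,0.46,-0.2],"spin": 0}
    - {"xyz": [0,0,0],"spin": 0}
    - {"xyz": [0,0,0],"spin": 0}
    - {"xyz": [0,0,0],"spin": 0}
    - {"xyz": [0,0,0],"spin": 0}
  gripper: 0

```text
time: 25.35
tool_pos: [887.9, -116.8, 538.2]
tcp_rot: [2.451, 0.101, 1.567]
contact_force: [-0.4, -0.7, -1.5]
grip_width: 39.2
finger_force: 30.0
```

```bash
cat > b.py <<'E'
from h import *
o=bot.get_obs(); M=R.from_euler('xyz',o['tcp_rot']).as_matrix(); b=M@np.array([.996,0,-.088]); z=M[:,2]
print('belan axis',b.round(3),'yaw',np.arctan2(-b[0],b[1]).round(3),'tilt',np.degrees(np.arccos(-z[2])).round(1),'centre',(o['tool_pos']-8*z).round(1))
E
python3 b.py; python3 plan.py 430,60,440 0 10
```

```text
belan axis [-0.052  0.998 -0.033] yaw 0.052 tilt 39.9 centre [ 882.8 -116.1  544.4]
25.35 [ 887.9 -116.8  538.2] F [-0.4 -0.7 -1.5] w 39.2 30.0
[[0.004, 0.771, 0.637], [0.995, 0.061, -0.08], [-0.101, 0.634, -0.767]] [-0.243  0.819  0.037  0.076  1.591 -0.246]
{"xyz": [0.230, -0.506, -0.288], "spin": 0.000}, {"xyz": [0.230, -0.506, -0.288], "spin": 0.000}, {"xyz": [0.230, -0.506, -0.288], "spin": 0.000}, {"xyz": [0.230, -0.506, -0.288], "spin": 0.000}, {"xyz": [0.230, -0.506, -0.288], "spin": 0.000}, {"xyz": [0.230, -0.506, -0.288], "spin": 0.000}, {"xyz": [0.230, -0.506, -0.288], "spin": 0.000}, {"xyz": [0.230, -0.506, -0.288], "spin": 0.000}, {"xyz": [0.230, -0.506, -0.288], "spin": 0.000}, {"xyz": [0.230, -0.506, -0.288], "spin": 0.000},
end [[0.004, 0.771, 0.637], [0.995, 0.061, -0.08], [-0.101, 0.634, -0.767]]
```

Tilt is 40° and the belan is nearly level. I'll bring it over the locker, high, to a point in front of the opening.

```bash
python3 plan.py 430,125,480 0.035 12
```

```text
25.35 [ 887.9 -116.8  538.2] F [-0.4 -0.7 -1.5] w 39.2 30.0
[[0.004, 0.771, 0.637], [0.995, 0.061, -0.08], [-0.101, 0.634, -0.767]] [-0.243  0.819  0.037  0.076  1.591 -0.246]
{"xyz": [0.255, -0.391, -0.278], "spin": 0.029}, {"xyz": [0.254, -0.392, -0.278], "spin": 0.029}, {"xyz": [0.252, -0.392, -0.278], "spin": 0.029}, {"xyz": [0.251, -0.393, -0.278], "spin": 0.029}, {"xyz": [0.250, -0.394, -0.278], "spin": 0.029}, {"xyz": [0.249, -0.394, -0.278], "spin": 0.029}, {"xyz": [0.248, -0.395, -0.278], "spin": 0.029}, {"xyz": [0.247, -0.396, -0.278], "spin": 0.029}, {"xyz": [0.245, -0.397, -0.278], "spin": 0.029}, {"xyz": [0.244, -0.397, -0.278], "spin": 0.029},
{"xyz": [0.243, -0.398, -0.278], "spin": 0.029}, {"xyz": [0.242, -0.399, -0.278], "spin": 0.029}, end [[0.031, 0.77, 0.637], [0.996, 0.026, -0.08], [-0.078, 0.637, -0.767]]
```

Request:
jog_arm:
  targets:
    - {"xyz": [0.25,-0.394,-0.278],"spin": 0.03}
    - {"xyz": [0.25,-0.394,-0.278],"spin": 0.03}
    - {"xyz": [0.25,-0.394,-0.278],"spin": 0.03}
    - {"xyz": [0.25,-0.394,-0.278],"spin": 0.03}
    - {"xyz": [0.25,-0.394,-0.278],"spin": 0.03}
    - {"xyz": [0.25,-0.394,-0.278],"spin": 0.03}
    - {"xyz": [0.25,-0.394,-0.278],"spin": 0.03}
    - {"xyz": [0.25,-0.394,-0.278],"spin": 0.03}
    - {"xyz": [0.25,-0.394,-0.278],"spin": 0.03}
    - {"xyz": [0.25,-0.394,-0.278],"spin": 0.03}
  gripper: 0

```text
time: 26.6
tool_pos: [521.8, 77.9, 495.3]
tcp_rot: [2.447, 0.081, 1.544]
contact_force: [-0.7, -0.3, -2.1]
grip_width: 39.4
finger_force: 30.0
```

```bash
python3 b.py; python3 plan.py 430,145,450 0 4;  python3 plan.py 417,146,263 0 6
```

```text
belan axis [-0.029  0.999 -0.014] yaw 0.029 tilt 40.0 centre [516.7  78.5 501.4]
26.6 [521.8  77.9 495.3] F [-0.7 -0.3 -2.1] w 39.4 30.0
[[0.027, 0.769, 0.638], [0.996, 0.031, -0.08], [-0.081, 0.638, -0.766]] [ 0.083 -0.111  1.526 -0.154  1.043  0.111]
{"xyz": [0.213, -0.304, -0.092], "spin": 0.000}, {"xyz": [0.213, -0.304, -0.092], "spin": 0.000}, {"xyz": [0.213, -0.304, -0.092], "spin": 0.000}, {"xyz": [0.213, -0.304, -0.092], "spin": 0.000}, end [[0.027, 0.769, 0.638], [0.996, 0.031, -0.08], [-0.081, 0.638, -0.766]]
26.6 [521.8  77.9 495.3] F [-0.7 -0.3 -2.1] w 39.4 30.0
[[0.027, 0.769, 0.638], [0.996, 0.031, -0.08], [-0.081, 0.638, -0.766]] [ 0.083 -0.111  1.526 -0.154  1.043  0.111]
{"xyz": [0.175, -0.472, 0.220], "spin": 0.000}, {"xyz": [0.175, -0.472, 0.220], "spin": 0.000}, {"xyz": [0.175, -0.472, 0.220], "spin": 0.000}, {"xyz": [0.175, -0.472, 0.220], "spin": 0.000}, {"xyz": [0.175, -0.472, 0.220], "spin": 0.000}, {"xyz": [0.175, -0.472, 0.220], "spin": 0.000}, end [[0.027, 0.769, 0.638], [0.996, 0.031, -0.08], [-0.081, 0.638, -0.766]]
```

Request:
jog_arm:
  targets:
    - {"xyz": [0.175,-0.47,0.22],"spin": 0}
    - {"xyz": [0.175,-0.47,0.22],"spin": 0}
    - {"xyz": [0.175,-0.47,0.22],"spin": 0}
    - {"xyz": [0.175,-0.47,0.22],"spin": 0}
    - {"xyz": [0.175,-0.47,0.22],"spin": 0}
    - {"xyz": [0.175,-0.47,0.22],"spin": 0}
    - {"xyz": [0,0,0],"spin": 0}
    - {"xyz": [0,0,0],"spin": 0}
    - {"xyz": [0,0,0],"spin": 0}
    - {"xyz": [0,0,0],"spin": 0}
  gripper: 0

```text
time: 27.85
tool_pos: [420.1, 145.3, 264.8]
tcp_rot: [2.445, 0.081, 1.543]
contact_force: [-0.5, -0.2, -2.2]
grip_width: 39.0
finger_force: 30.0
```

```bash
python3 b.py; python3 plan.py 583,125,64 0 8
python3 - <<'E'
from h import *
# rests in wrist/side views: save for mask check
cv2.imwrite('pics/d4.png',bot.capture('side'))
cv2.imwrite('pics/d4c.png',cv2.resize(cv2.imread('pics/d4.png')[110:290,230:430],(660,594),interpolation=cv2.INTER_CUBIC))
l=np.array([598,126.5,0]);a=.034;X=np.array([np.cos(a),np.sin(a),0]);Y=np.array([-np.sin(a),np.cos(a),0])
for s in (82,-82):
  for x in (-48.5,8.5): print(s,x,np.round((np.array(proj('side',l+x*X+s*Y+[0,0,85]))-[230,110])*3.3))
E
```

```text
belan axis [-0.029  0.999 -0.013] yaw 0.029 tilt 40.1 centre [414.9 145.9 271. ]
27.85 [420.1 145.3 264.8] F [-0.5 -0.2 -2.2] w 39.0 30.0
[[0.028, 0.768, 0.64], [0.996, 0.031, -0.08], [-0.081, 0.639, -0.765]] [ 0.387 -0.096  2.154 -0.652  0.546  0.857]
{"xyz": [0.001, -0.006, 0.405], "spin": 0.000}, {"xyz": [0.001, -0.006, 0.405], "spin": 0.000}, {"xyz": [0.001, -0.006, 0.405], "spin": 0.000}, {"xyz": [0.001, -0.006, 0.405], "spin": 0.000}, {"xyz": [0.001, -0.006, 0.405], "spin": 0.000}, {"xyz": [0.001, -0.006, 0.405], "spin": 0.000}, {"xyz": [0.001, -0.006, 0.405], "spin": 0.000}, {"xyz": [0.001, -0.006, 0.405], "spin": 0.000}, end [[0.028, 0.768, 0.64], [0.996, 0.031, -0.08], [-0.081, 0.639, -0.765]]
82 -48.5 [195. 322.]
82 8.5 [253. 303.]
-82 -48.5 [315. 404.]
-82 8.5 [375. 381.]
```

View pics/d4c.png

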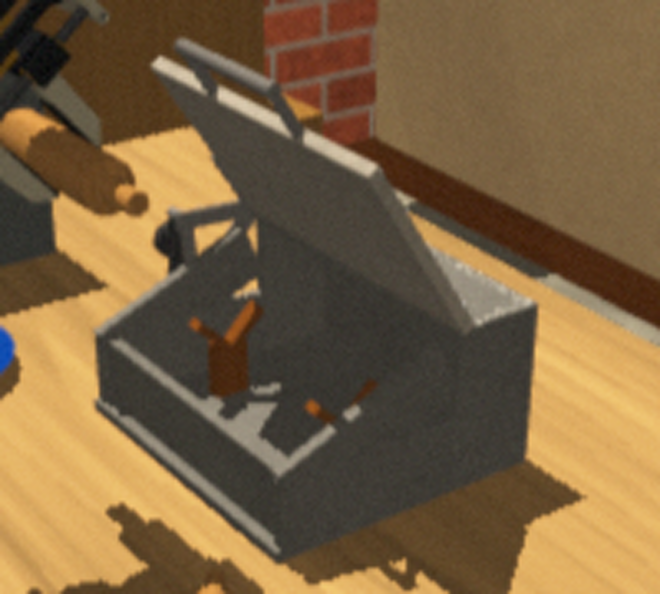

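The vee horns show at (195,322), (250,308) and (313,406), (370,383) in the crop. Those match my locker pose to about 2 mm. Inserting now.

Request:
jog_arm:
  targets:
    - {"xyz": [0,-0.006,0.3],"spin": 0}
    - {"xyz": [0,-0.006,0.3],"spin": 0}
    - {"xyz": [0,-0.006,0.3],"spin": 0}
    - {"xyz": [0,-0.006,0.3],"spin": 0}
    - {"xyz": [0,-0.006,0.3],"spin": 0}
    - {"xyz": [0,-0.006,0.3],"spin": 0}
    - {"xyz": [0,-0.006,0.3],"spin": 0}
    - {"xyz": [0,-0.006,0.25],"spin": 0}
    - {"xyz": [0,0,0.15],"spin": 0}
    - {"xyz": [0,0,0],"spin": 0}
  gripper: 0

```text
time: 29.15
tool_pos: [548.1, 138.6, 142.1]
tcp_rot: [2.502, 0.091, 1.537]
contact_force: [-0.7, -1.0, -2.8]
grip_width: 39.5
finger_force: 30.0
```

```bash
python3 b.py; python3 plan.py 583,125,64 0 8
```

```text
belan axis [-0.019  0.999 -0.021] yaw 0.019 tilt 36.9 centre [543.4 139.3 148.5]
29.15 [548.1 138.6 142.1] F [-0.7 -1.  -2.8] w 39.5 30.0
[[0.034, 0.804, 0.594], [0.995, 0.027, -0.094], [-0.091, 0.594, -0.799]] [ 0.244  0.323  2.056 -0.996  0.283  1.151]
{"xyz": [-0.008, -0.029, 0.132], "spin": 0.000}, {"xyz": [-0.008, -0.029, 0.132], "spin": 0.000}, {"xyz": [-0.008, -0.029, 0.132], "spin": 0.000}, {"xyz": [-0.008, -0.029, 0.132], "spin": 0.000}, {"xyz": [-0.008, -0.029, 0.132], "spin": 0.000}, {"xyz": [-0.008, -0.029, 0.132], "spin": 0.000}, {"xyz": [-0.008, -0.029, 0.132], "spin": 0.000}, {"xyz": [-0.008, -0.029, 0.132], "spin": 0.000}, end [[0.034, 0.804, 0.594], [0.995, 0.027, -0.094], [-0.091, 0.594, -0.799]]
```

The wrist joint limits (j5 ≥ 0.28, j4 ≥ -1) cut the tilt to 37°. I'll fit the arm's kinematics from the poses logged so far and find which orientations are reachable at the rest.

```bash
cat > kin.py <<'E'
import numpy as np
from scipy.spatial.transform import Rotation as R
from scipy.optimize import least_squares
D=[([-.107,.864,.036,.012,2.145,-.101],[746,-.5,434.7],[3.045,.001,1.571]),([.078,.153,1.609,-.007,1.281,.057],[465.1,110.8,288.8],[3.043,.001,1.593]),
([.107,.447,1.98,-.016,.624,.086],[450.6,122.4,45.2],[3.051,.003,1.605]),([.094,.301,1.344,-.012,1.411,.063],[543.1,124.2,315.1],[3.055,.007,1.604]),
([-.684,.382,1.785,.072,.907,-2.147],[446,-242,124],[3.128,.088,2.99]),([-.269,.82,.118,.028,2.116,-.289],[727.7,-113.3,438.4],[3.051,.003,1.606]),
([-.25,1.035,.038,.043,1.779,-.269],[876.5,-130.9,317.2],[2.852,.039,1.599]),([-.243,.819,.037,.076,1.591,-.246],[887.9,-116.8,538.2],[2.451,.101,1.567]),
([.083,-.111,1.526,-.154,1.043,.111],[521.8,77.9,495.3],[2.447,.081,1.544]),([.387,-.096,2.154,-.652,.546,.857],[420.1,145.3,264.8],[2.445,.081,1.543]),
([.244,.323,2.056,-.996,.283,1.151],[548.1,138.6,142.1],[2.502,.091,1.537])]
def fk(q,p):
    r0,z0,d,A,e,B,L,o6=p; z=lambda a:R.from_euler('z',a); y=lambda a:R.from_euler('y',a)
    R1=z(q[0]); R2=R1*y(q[1]); R3=R2*y(q[2]); R6=R3*z(q[3])*y(q[4])*z(q[5]+o6)
    return R1.apply([r0,d,z0])+R2.apply([0,0,A])+R3.apply([e,0,B])+R6.apply([0,0,L]),R6
def res(p):
    o=[]
    for q,t,r in D:
        x,M=fk(q,p); o+=list((x-t)/1)+list(300*(M.inv()*R.from_euler('xyz',r)).as_rotvec())
    return o
f=min((least_squares(res,[0,300,80,400,0,400,250,s*np.pi/2]) for s in (1,-1)),key=lambda f:f.cost)
P=f.x
lo=np.array([-2.53,-.77,.04,-1,.28,-3.11]);hi=np.array([2.53,2.02,2.7,4.14,2.66,3.11])
def ik(t,M,q0):
    g=least_squares(lambda q:np.r_[fk(q,P)[0]-t,300*(M.inv()*fk(q,P)[1]).as_rotvec()],np.clip(q0,lo+1e-3,hi-1e-3),bounds=(lo,hi)); return g.x,np.abs(g.fun).max()
if __name__=='__main__':
    np.set_printoptions(precision=3,suppress=True); print(P,np.abs(f.fun).max())
    a=.034
    for tilt in (20,24,28,32,36,40,45):
      for roll in (-15,-10,-5,0,5,10,15):   # tool sideways lean: + = tip toward -y
        M=R.from_euler('z',a)*R.from_euler('x',-np.radians(roll))*R.from_euler('y',-np.radians(tilt))*R.from_euler('xyz',[np.pi,0,np.pi/2])
        z=M.as_matrix()[:,2]; t=np.array([578,125.8,70])+8.5*z
        s=[ik(t,M,q0) for q0 in ([.24,.5,1.9,0,.4,.2],[.24,.5,1.9,1.5,.4,-1.4],[.24,.4,1.7,3.14,.4,-3],[.3,.5,1.9,-1,.4,1])]
        q,e=min(s,key=lambda s:s[1])
        print(tilt,roll,'err',round(e,1),q)if e<3 else None
E
python3 kin.py
```

```text
[  0.077 222.738  76.38  506.155  46.532 379.575 317.908  -4.712] 0.3974796188453622
20 -15 err 0.0 [-0.062  0.516  1.887  0.631  0.485 -0.576]
20 -10 err 0.0 [-0.01   0.509  1.877  0.427  0.444 -0.372]
20 -5 err 0.0 [ 0.043  0.508  1.865  0.192  0.424 -0.137]
20 0 err 0.0 [ 0.096  0.513  1.851 -0.051  0.43   0.104]
20 5 err 0.0 [ 0.148  0.523  1.835 -0.275  0.46   0.325]
20 10 err 0.0 [ 0.199  0.538  1.817 -0.462  0.508  0.508]
20 15 err 0.0 [ 0.247  0.558  1.798 -0.612  0.57   0.652]
24 -15 err 0.0 [-0.062  0.506  1.946  0.8    0.392 -0.742]
24 -10 err 0.0 [-0.009  0.499  1.936  0.56   0.337 -0.502]
24 -5 err 0.0 [ 0.045  0.497  1.924  0.25   0.308 -0.193]
24 0 err 0.0 [ 0.099  0.502  1.91  -0.085  0.313  0.14 ]
24 5 err 0.0 [ 0.151  0.512  1.894 -0.378  0.35   0.43 ]
24 10 err 0.0 [ 0.203  0.527  1.876 -0.599  0.41   0.646]
24 15 err 0.0 [ 0.252  0.547  1.857 -0.757  0.483  0.797]
28 -15 err 0.0 [-0.06   0.501  2.004  1.07   0.315 -1.009]
28 10 err 0.0 [ 0.206  0.52   1.934 -0.823  0.321  0.87 ]
28 15 err 0.0 [ 0.256  0.54   1.915 -0.966  0.408  1.006]
32 -15 err 1.6 [-0.063  0.502  2.059  1.477  0.28  -1.417]
36 -15 err 0.0 [-0.054  0.51   2.113  1.954  0.285 -1.886]
40 -15 err 0.0 [-0.049  0.525  2.164  2.329  0.353 -2.255]
40 -10 err 0.4 [ 0.003  0.518  2.155  2.553  0.28  -2.482]
45 -15 err 0.0 [-0.041  0.556  2.223  2.614  0.486 -2.532]
45 -10 err 0.0 [ 0.011  0.547  2.213  2.803  0.431 -2.724]
45 -5 err 0.0 [ 0.063  0.543  2.201  3.035  0.394 -2.96 ]
```

The fit is good to 0.4 mm. At the rest a 40–45° tilt is reachable only with j4 ≈ π, i.e. the wrist "flipped". Off to the right (y < 0) the same tool tilt leans sideways to the arm plane, so j4 can roll through there. I'll simulate such a route.

```bash
cat > sim.py <<'E'
from kin import *
W=300
def step(q,t,M):   # approach pose within limits
    g=least_squares(lambda x:np.r_[fk(x,P)[0]-t,W*(M.inv()*fk(x,P)[1]).as_rotvec()],np.clip(q,lo+1e-4,hi-1e-4),bounds=(lo,hi),xtol=1e-6,ftol=1e-6); return g.x
def tilt(M):
    z=M.as_matrix()[:,2]; b=M.apply([.996,0,-.088]); return np.r_[np.degrees([np.arccos(-z[2]),np.arctan2(z[1],z[0])]).round(1),b[2].round(3)]
def run(q,wps,v=45):  # wps: (xyz, spin total); orientation carried on from what was reached
    out=[]
    for t,s in wps:
        x,M=fk(q,P); n=max(int(np.ceil(np.linalg.norm(np.array(t)-x)/v)),int(np.ceil(abs(s)/.1)),1); d=(np.array(t)-x)/n
        for i in range(n):
            x,M=fk(q,P); x=x+(np.array(t)-x)/(n-i); q=step(q,x,M*R.from_euler('z',s/n))
        x,M=fk(q,P); out.append((n,x.round(0),q.round(2),tilt(M)))
    return q,out
if __name__=='__main__':
    np.set_printoptions(precision=2,suppress=True)
    q=np.array([.387,-.096,2.154,-.652,.546,.857])
    q2,o=run(q,[((552.6,128.8,100.8),0)],24); print(o)
    # grid: unflipped/flipped feasibility, j6 free
    lo[5]=-9;hi[5]=9
    M=R.from_euler('xyz',[2.502,.091,1.537])
    for y in (-200,-300,-400):
      for x in (300,350,400,450,500):
        for z in (150,250,350):
          r=[]
          for s in ([-.6,0.3,2,0.3,.5,-.6],[-.6,.3,2,1.5,.4,-2.],[-.6,.3,2.2,2.6,.4,-3]):
            a,e=ik(np.array([x,y,z]),M,s); r.append((round(e,1),a[3:].round(2)) if e<1 else None)
          if any(r) : print(x,y,z,*[str(k) for k in r])
E
python3 sim.py
```

```text
[(9, array([554., 131., 105.]), array([ 0.23,  0.4 ,  2.04, -1.  ,  0.28,  1.16]), array([ 33.9 , -11.6 ,  -0.03]))]
300 -200 150 (np.float64(0.0), array([ 1.03,  0.72, -2.19])) (np.float64(0.0), array([ 1.03,  0.72, -2.19])) (np.float64(0.0), array([ 1.03,  0.72, -2.19]))
300 -200 250 (np.float64(0.0), array([ 0.73,  1.01, -1.74])) (np.float64(0.0), array([ 0.73,  1.01, -1.74])) (np.float64(0.0), array([ 0.73,  1.01, -1.74]))
300 -200 350 (np.float64(0.0), array([ 0.63,  1.27, -1.51])) (np.float64(0.0), array([ 0.63,  1.27, -1.51])) (np.float64(0.0), array([ 0.63,  1.27, -1.51]))
350 -200 150 (np.float64(0.0), array([ 1.12,  0.59, -2.07])) (np.float64(0.0), array([ 1.12,  0.59, -2.07])) (np.float64(0.0), array([ 1.12,  0.59, -2.07]))
350 -200 250 (np.float64(0.0), array([ 0.73,  0.85, -1.57])) (np.float64(0.0), array([ 0.73,  0.85, -1.57])) (np.float64(0.0), array([ 0.73,  0.85, -1.57]))
350 -200 350 (np.float64(0.0), array([ 0.6 ,  1.11, -1.33])) (np.float64(0.0), array([ 0.6 ,  1.11, -1.33])) (np.float64(0.0), array([ 0.6 ,  1.11, -1.33]))
400 -200 150 (np.float64(0.0), array([ 1.
[... 5381 characters left out ...]
([ 0.72,  0.85, -1.54])) (np.float64(0.0), array([ 0.72,  0.85, -1.54]))
450 -400 350 (np.float64(0.0), array([ 0.6 ,  1.06, -1.34])) (np.float64(0.0), array([ 0.6 ,  1.06, -1.34])) (np.float64(0.0), array([ 0.6 ,  1.06, -1.34]))
500 -400 150 (np.float64(0.0), array([ 0.89,  0.63, -1.7 ])) (np.float64(0.0), array([ 0.89,  0.63, -1.7 ])) (np.float64(0.0), array([ 0.89,  0.63, -1.7 ]))
500 -400 250 (np.float64(0.0), array([ 0.69,  0.82, -1.43])) (np.float64(0.0), array([ 0.69,  0.82, -1.43])) (np.float64(0.0), array([ 0.69,  0.82, -1.43]))
500 -400 350 (np.float64(0.0), array([ 0.57,  1.02, -1.24])) (np.float64(0.0), array([ 0.57,  1.02, -1.24])) (np.float64(0.0), array([ 0.57,  1.02, -1.24]))
```

```bash
cat > s2.py <<'E'
from sim import *
lo[5]=-9;hi[5]=9
np.set_printoptions(precision=2,suppress=True)
for roll in (5,0,-5):
 for tl in (38,40,42,44,46):
  M=R.from_euler('z',.034)*R.from_euler('x',-np.radians(roll))*R.from_euler('y',-np.radians(tl))*R.from_euler('xyz',[np.pi,0,np.pi/2]); z=M.as_matrix()[:,2]; row=[]
  for c in ([-20,0,70],[-34,0,87],[-49,0,104],[-70,0,104],[-110,0,104],[-160,0,104],[-200,0,104],[-260,0,104],[-260,-120,104],[-240,-240,104]):
    t=np.array([598,126.5,0])+R.from_euler('z',.034).apply(c)+8.7*z
    q,e=ik(t,M,[.1,.5,2.15,2.9,.4,-2.8]); row.append('%.0f|%.2f,%.2f'%(e,q[3],q[4]) if e>=1 else '%.2f,%.2f'%(q[3],q[4]))
  print(roll,tl,row)
E
python3 s2.py
```

```text
5 38 ['12|3.86,0.28', '14|3.94,0.28', '15|4.08,0.28', '13|4.02,0.28', '8|3.95,0.28', '2|3.92,0.28', '3.89,0.31', '3.89,0.37', '3|2.53,0.37', '1.80,0.50']
5 40 ['6|3.77,0.28', '8|3.82,0.28', '10|3.90,0.28', '7|3.87,0.28', '2|3.84,0.28', '3.79,0.32', '3.77,0.37', '3.79,0.45', '8|2.53,0.39', '1.87,0.56']
5 42 ['3.69,0.30', '3.74,0.28', '4|3.80,0.28', '3.78,0.28', '3.73,0.33', '3.69,0.39', '3.68,0.45', '3.71,0.53', '14|2.53,0.40', '1.92,0.62']
5 44 ['3.59,0.36', '3.64,0.33', '3.70,0.31', '3.67,0.34', '3.63,0.39', '3.61,0.46', '3.62,0.53', '3.66,0.62', '19|2.53,0.42', '1.97,0.69']
5 46 ['3.53,0.42', '3.56,0.40', '3.60,0.37', '3.59,0.40', '3.57,0.46', '3.56,0.54', '3.57,0.61', '2|3.65,0.70', '24|2.54,0.44', '2.00,0.75']
0 38 ['17|3.33,0.28', '20|3.35,0.28', '24|3.38,0.28', '20|3.38,0.28', '13|3.39,0.28', '6|3.42,0.28', '1|3.45,0.28', '3.49,0.34', '2|2.14,0.42', '1.58,0.55']
0 40 ['9|3.33,0.28', '12|3.35,0.28', '16|3.37,0.28', '12|3.38,0.28', '6|3.39,0.28', '3.41,0.29', '3.41,0.35', '3.45,0.43', '8|2.15,0.44', '1.66,0.60']
0 42 ['3.33,0.28', '4|3.35,0.28', '8|3.36,0.28', '4|3.37,0.28', '3.3
[... 399 characters left out ...]
20|2.81,0.28', '17|2.84,0.28', '11|2.89,0.28', '4|2.94,0.28', '2.98,0.28', '3.04,0.35', '1|1.89,0.51', '1.43,0.62']
-5 40 ['7|2.92,0.28', '10|2.91,0.28', '13|2.89,0.28', '10|2.91,0.28', '4|2.95,0.28', '3.00,0.31', '3.03,0.36', '3.08,0.45', '7|1.89,0.52', '1.50,0.65']
-5 42 ['2.97,0.29', '2|2.96,0.28', '6|2.95,0.28', '2|2.97,0.28', '3.01,0.32', '3.04,0.39', '3.07,0.45', '3|3.14,0.50', '12|1.90,0.54', '1.56,0.69']
-5 44 ['3.02,0.36', '3.01,0.33', '3.00,0.30', '3.02,0.33', '3.04,0.39', '3.07,0.47', '3.09,0.54', '7|3.21,0.53', '17|1.91,0.56', '1.62,0.73']
-5 46 ['3.05,0.43', '3.04,0.40', '3.04,0.37', '3.05,0.40', '3.07,0.47', '3.09,0.56', '3.11,0.64', '11|3.28,0.57', '23|1.91,0.58', '1.67,0.77']
```

The simulation shows a workable route:
1. Raise the tilt to about 44° at the outer reach.
2. Roll the wrist over at y < 0.
3. Enter the locker low from the front.

I'll retract first.

```bash
cat > route.py <<'E'
# route.py 'x,y,z,spin,v' ... : simulate from the measured joints, print rows
from sim import *; import sys
from plant import bot
lo[:]=[-2.53,-.77,.04,-1,.28,-3.11]; hi[:]=[2.53,2.02,2.7,4.14,2.66,3.11]
o=bot.get_obs(); q=np.array(o['joint_positions']); print(round(o['time'],2),np.round(o['tool_pos'],1),'F',np.round(o['contact_force'],1),'w',round(o['grip_width'],1),'tilt,az,bz',tilt(fk(q,P)[1]),q.round(2))
k=0
for a in sys.argv[1:]:
    *t,s,v=map(float,a.split(',')); t=np.array(t); x,M=fk(q,P)
    n=max(int(np.ceil(np.linalg.norm(t-x)/v)),int(np.ceil(abs(s)/.1)),1); mx=0
    for i in range(n):
        x,M=fk(q,P); d=(t-x)/(n-i); u=M.inv().apply(d)/80; k+=1
        print('{"xyz": [%.3f, %.3f, %.3f], "spin": %.2f},'%(*u,s/n/.1),end='\n' if k%10==0 else ' ')
        q1=step(q,x+d,M*R.from_euler('z',s/n)); mx=max(mx,np.abs(q1-q).max()); q=q1
    x,M=fk(q,P); print('\n#',n,x.round(0),q.round(2),'tilt',tilt(M),'maxdq',mx.round(2))
E
python3 route.py 470,145,240,0,45 450,90,440,0,48 740,-114,440,0,48
```

```text
29.15 [548.1 138.6 142.1] F [-0.7 -1.  -2.8] w 39.5 tilt,az,bz [ 3.69e+01 -9.00e+00 -2.10e-02] [ 0.24  0.32  2.06 -1.    0.28  1.15]
{"xyz": [-0.022, -0.018, -0.522], "spin": 0.00}, {"xyz": [-0.022, -0.018, -0.522], "spin": 0.00}, {"xyz": [-0.022, -0.018, -0.522], "spin": 0.00}, 
# 3 [470. 145. 240.] [ 0.32  0.04  2.07 -0.59  0.52  0.77] tilt [ 3.69e+01 -9.00e+00 -2.10e-02] maxdq 0.18
{"xyz": [-0.184, 0.253, -0.416], "spin": 0.00}, {"xyz": [-0.184, 0.253, -0.416], "spin": 0.00}, {"xyz": [-0.184, 0.253, -0.416], "spin": 0.00}, {"xyz": [-0.184, 0.253, -0.416], "spin": 0.00}, {"xyz": [-0.184, 0.253, -0.416], "spin": 0.00}, 
# 5 [450.  90. 440.] [ 0.16 -0.21  1.72 -0.22  1.02  0.22] tilt [ 3.69e+01 -9.00e+00 -2.10e-02] maxdq 0.16
{"xyz": [-0.302, 0.356, 0.299], "spin": 0.00}, {"xyz": [-0.302, 0.356, 0.299], "spin": 0.00},
{"xyz": [-0.302, 0.356, 0.299], "spin": 0.00}, {"xyz": [-0.302, 0.356, 0.299], "spin": 0.00}, {"xyz": [-0.302, 0.356, 0.299], "spin": 0.00}, {"xyz": [-0.302, 0.356, 0.299], "spin": 0.00}, {"xyz": [-0.302, 0.356, 0.299], "spin": 0.00}, {"xyz": [-0.302, 0.356, 0.299], "spin": 0.00}, 
# 8 [ 740. -114.  440.] [-0.29  0.34  1.12  0.09  1.04 -0.31] tilt [ 3.69e+01 -9.00e+00 -2.10e-02] maxdq 0.11
```

```bash
python3 route.py 470,145,240,0,50 450,90,400,0,55 680,20,630,0,52 900,26,820,0,50 | cut -c1-1500
```

```text
29.15 [548.1 138.6 142.1] F [-0.7 -1.  -2.8] w 39.5 tilt,az,bz [ 3.69e+01 -9.00e+00 -2.10e-02] [ 0.24  0.32  2.06 -1.    0.28  1.15]
{"xyz": [-0.022, -0.018, -0.522], "spin": 0.00}, {"xyz": [-0.022, -0.018, -0.522], "spin": 0.00}, {"xyz": [-0.022, -0.018, -0.522], "spin": 0.00}, 
# 3 [470. 145. 240.] [ 0.32  0.04  2.07 -0.59  0.52  0.77] tilt [ 3.69e+01 -9.00e+00 -2.10e-02] maxdq 0.18
{"xyz": [-0.219, 0.242, -0.421], "spin": 0.00}, {"xyz": [-0.219, 0.242, -0.421], "spin": 0.00}, {"xyz": [-0.219, 0.242, -0.421], "spin": 0.00}, {"xyz": [-0.219, 0.242, -0.421], "spin": 0.00}, 
# 4 [450.  90. 400.] [ 0.16 -0.2   1.82 -0.24  0.92  0.25] tilt [ 3.69e+01 -9.00e+00 -2.10e-02] maxdq 0.17
{"xyz": [-0.148, 0.571, -0.073], "spin": 0.00}, {"xyz": [-0.148, 0.571, -0.073], "spin": 0.00}, {"xyz": [-0.148, 0.571, -0.073], "spin": 0.00},
{"xyz": [-0.148, 0.571, -0.073], "spin": 0.00}, {"xyz": [-0.148, 0.571, -0.073], "spin": 0.00}, {"xyz": [-0.148, 0.571, -0.073], "spin": 0.00}, {"xyz": [-0.148, 0.571, -0.073], "spin": 0.00}, 
# 7 [680.  20. 630.] [-0.05  0.3   0.67 -0.06  1.53 -0.07] tilt [ 3.69e+01 -9.00e+00 -2.10e-02] maxdq 0.24
{"xyz": [-0.008, 0.604, -0.045], "spin": 0.00}, {"xyz": [-0.008, 0.604, -0.045], "spin": 0.00}, {"xyz": [-0.008, 0.651, -0.025], "spin": 0.00}, {"xyz": [-0.008, 0.752, 0.017], "spin": 0.00}, {"xyz": [-0.007, 0.922, 0.087], "spin": 0.00}, {"xyz": [-0.006, 1.337, 0.244], "spin": 0.00},

# 6 [866.  23. 780.] [-0.06  0.63  0.04 -0.01  1.29 -0.09] tilt [ 6.75e+01 -4.00e+00 -5.60e-02] maxdq 0.37
```

No contact force shows here even though the gripper's quoted envelope should already touch the door, so there may be more room than I assumed. I'll check whether the door has moved by matching its left handle corner between side views.

Run:
```python
from h import *
a=cv2.imread('pics/d4.png'); b=bot.capture('side'); cv2.imwrite('pics/d5.png',b)
for (x0,y0,x1,y1) in [(276,119,300,140),(300,130,325,155),(330,155,350,175),(340,160,375,205),(280,170,296,190)]:
    r=cv2.matchTemplate(b[y0-8:y1+8,x0-8:x1+8],a[y0:y1,x0:x1],cv2.TM_CCOEFF_NORMED); _,m,_,l=cv2.minMaxLoc(r); print((x0,y0),round(m,2),(l[0]-8,l[1]-8))
cv2.imwrite('pics/d5c.png',cv2.resize(b[110:290,230:430],(660,594),interpolation=cv2.INTER_CUBIC))
```

```text
(276, 119) 0.91 (4, -3)
(300, 130) 0.82 (4, -3)
(330, 155) 0.92 (4, -3)
(340, 160) 0.93 (4, 2)
(280, 170) 0.38 (-8, 1)
```

View pics/d5c.png

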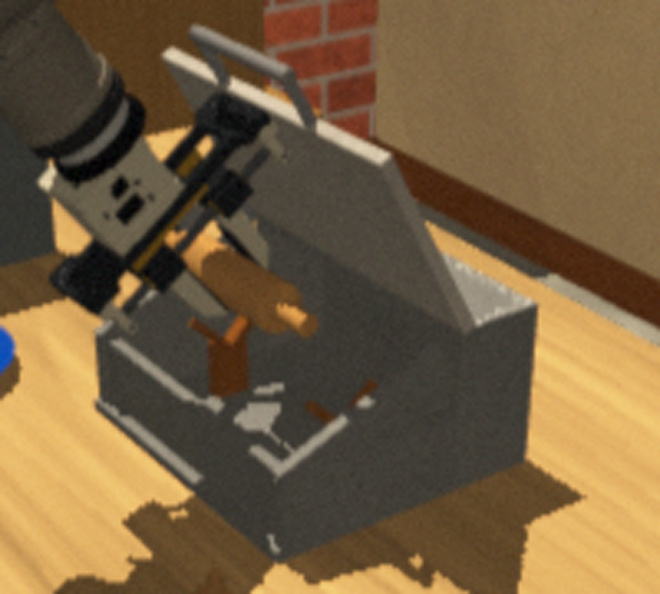

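The side view shows the door edge raised by about (4,-3) px, so the gripper's rear corner has nudged the door up about 3°. The force is negligible and the stay still leans under it. The belan is over the left rest at crop (250,270). I'll move lower and forward, away from the door, letting the tilt ease.

Request:
jog_arm:
  targets:
    - {"xyz": [-0.035,-0.06,0.06],"spin": 0}
    - {"xyz": [-0.035,-0.06,0.06],"spin": 0}
    - {"xyz": [-0.035,-0.06,0.06],"spin": 0}
    - {"xyz": [-0.035,-0.06,0.06],"spin": 0}
    - {"xyz": [-0.035,-0.06,0.06],"spin": 0}
    - {"xyz": [-0.02,-0.05,0.06],"spin": 0}
    - {"xyz": [0,0,0],"spin": 0}
    - {"xyz": [0,0,0],"spin": 0}
    - {"xyz": [0,0,0],"spin": 0}
    - {"xyz": [0,0,0],"spin": 0}
  gripper: 0

```text
time: 30.45
tool_pos: [546.2, 128.7, 125.0]
tcp_rot: [2.533, 0.103, 1.528]
contact_force: [-0.5, 1.0, -3.3]
grip_width: 39.2
finger_force: 30.0
```

```bash
cat > st.py <<'E'
# belan centre in locker axes, next shift (world target in locker axes: argv) in tool units; door clearance of the body's rear corner
from h import *; import sys
o=bot.get_obs(); M=R.from_euler('xyz',o['tcp_rot']).as_matrix(); z=M[:,2]; b=M@np.array([.996,0,-.088]); Rl=R.from_euler('z',.034)
p=Rl.inv().apply(o['tool_pos']-8.7*z-[598,126.5,0]); s=Rl.inv().apply(o['tool_pos']-66*z+95*M[:,1]-[598,126.5,0])-[50,0,140]; n=Rl.inv().apply(o['tool_pos']-66*z-95*M[:,1]-[598,126.5,0])
print(round(o['time'],2),'centre',p.round(1),'yaw',np.round(-b[0]/b[1],3),'bz',b[2].round(3),'tilt',np.degrees(np.arccos(-z[2])).round(1),'F',np.round(o['contact_force'],1),'w',round(o['grip_width'],1),'q',np.round(o['joint_positions'],2)); print('door gap',(-s[0]*.839-s[2]*.545).round(1),'lever',np.hypot(s[0],s[2]).round(0),'front corner',n.round(0)); print('axes',M.round(3).tolist())
for a in sys.argv[1:]:
    t=np.array(list(map(float,a.split(',')))); print(a,(M.T@Rl.apply(t-p)/80).round(3))
E
python3 st.py -60,0,118 -20,0,70
```

```text
30.45 centre [-56.6   5.  132.1] yaw 0.008 bz -0.031 tilt 35.3 F [-0.5  1.  -3.3] w 39.2 q [ 0.23  0.35  2.06 -1.    0.28  1.14]
door gap 0.3 lever 111.0 front corner [-167.   13.  125.]
axes [[0.042, 0.822, 0.567], [0.994, 0.024, -0.109], [-0.103, 0.569, -0.816]]
-60,0,118 [-0.048 -0.135  0.127]
-20,0,70 [ 0.052 -0.065  0.899]
```

Request:
jog_arm:
  targets:
    - {"xyz": [-0.005,-0.02,0.075],"spin": 0}
    - {"xyz": [-0.005,-0.02,0.075],"spin": 0}
    - {"xyz": [-0.005,-0.02,0.075],"spin": 0}
    - {"xyz": [-0.005,-0.02,0.075],"spin": 0}
    - {"xyz": [-0.005,-0.02,0.075],"spin": 0}
    - {"xyz": [-0.005,-0.02,0.075],"spin": 0}
    - {"xyz": [-0.005,-0.02,0.075],"spin": 0}
    - {"xyz": [-0.005,-0.02,0.075],"spin": 0}
    - {"xyz": [0,0,0],"spin": 0}
    - {"xyz": [0,0,0],"spin": 0}
  gripper: 0

```text
time: 31.7
tool_pos: [567.9, 127.2, 97.0]
tcp_rot: [2.564, 0.113, 1.522]
contact_force: [-0.6, 0.1, -4.0]
grip_width: 39.2
finger_force: 30.0
```

```bash
python3 st.py -42,0,95 -20,0,70
```

```text
31.7 centre [-34.7   2.9 104.2] yaw -0.001 bz -0.039 tilt 33.7 F [-0.6  0.1 -4. ] w 39.2 q [ 0.22  0.43  2.01 -1.    0.28  1.14]
door gap -4.6 lever 73.0 front corner [-145.   12.  100.]
axes [[0.048, 0.84, 0.541], [0.992, 0.02, -0.121], [-0.112, 0.543, -0.832]]
-42,0,95 [-0.03  -0.139  0.052]
-20,0,70 [ 0.027 -0.077  0.46 ]
```

Request:
jog_arm:
  targets:
    - {"xyz": [-0.003,-0.03,0.05],"spin": 0}
    - {"xyz": [-0.003,-0.03,0.05],"spin": 0}
    - {"xyz": [-0.003,-0.03,0.05],"spin": 0}
    - {"xyz": [-0.003,-0.03,0.05],"spin": 0}
    - {"xyz": [-0.003,-0.03,0.05],"spin": 0}
    - {"xyz": [-0.003,-0.03,0.05],"spin": 0}
    - {"xyz": [-0.003,-0.03,0.05],"spin": 0}
    - {"xyz": [0,0,0],"spin": 0}
    - {"xyz": [0,0,0],"spin": 0}
    - {"xyz": [0,0,0],"spin": 0}
  gripper: 0

```text
time: 32.95
tool_pos: [573.9, 126.6, 78.1]
tcp_rot: [2.587, 0.117, 1.519]
contact_force: [-1.4, 0.2, -4.1]
grip_width: 39.2
finger_force: 30.0
```

```bash
python3 st.py -20,0,70
```

```text
32.95 centre [-28.6   2.2  85.4] yaw -0.005 bz -0.042 tilt 32.4 F [-1.4  0.2 -4.1] w 39.2 q [ 0.21  0.48  1.99 -1.    0.28  1.15]
door gap -0.9 lever 51.0 front corner [-139.   12.   84.]
axes [[0.051, 0.852, 0.52], [0.992, 0.018, -0.127], [-0.117, 0.523, -0.844]]
-20,0,70 [ 0.004 -0.009  0.222]
```

Request:
jog_arm:
  targets:
    - {"xyz": [0,-0.014,0.035],"spin": 0}
    - {"xyz": [0,-0.014,0.035],"spin": 0}
    - {"xyz": [0,-0.014,0.035],"spin": 0}
    - {"xyz": [0,-0.014,0.035],"spin": 0}
    - {"xyz": [0,-0.014,0.035],"spin": 0}
    - {"xyz": [0,-0.014,0.035],"spin": 0}
    - {"xyz": [0,0,0],"spin": 0}
    - {"xyz": [0,0,0],"spin": 0}
    - {"xyz": [0,0,0],"spin": 0}
    - {"xyz": [0,0,0],"spin": 0}
  gripper: 0

```text
time: 34.2
tool_pos: [580.1, 127.0, 67.0]
tcp_rot: [2.598, 0.119, 1.517]
contact_force: [0.3, 1.4, -1.6]
grip_width: 39.4
finger_force: 30.0
```

```bash
python3 st.py -20,0,70
```

```text
34.2 centre [-22.3   2.4  74.4] yaw -0.008 bz -0.044 tilt 31.8 F [ 0.3  1.4 -1.6] w 39.4 q [ 0.21  0.51  1.97 -1.    0.28  1.15]
door gap -0.8 lever 38.0 front corner [-133.   12.   74.]
axes [[0.053, 0.858, 0.511], [0.991, 0.016, -0.129], [-0.119, 0.513, -0.85]]
-20,0,70 [-0.02  -0.003  0.066]
```

Request:
jog_arm:
  targets:
    - {"xyz": [0,-0.01,0.025],"spin": 0}
    - {"xyz": [0,-0.01,0.025],"spin": 0}
    - {"xyz": [0,-0.01,0.025],"spin": 0}
    - {"xyz": [0,-0.01,0.025],"spin": 0}
    - {"xyz": [0,0,0],"spin": 0}
    - {"xyz": [0,0,0],"spin": 0}
    - {"xyz": [0,0,0],"spin": 0}
    - {"xyz": [0,0,0],"spin": 0}
    - {"xyz": [0,0,0],"spin": 0}
    - {"xyz": [0,0,0],"spin": 0}
  gripper: 0

```text
time: 35.45
tool_pos: [583.1, 126.9, 62.3]
tcp_rot: [2.603, 0.122, 1.517]
contact_force: [-3.7, -0.6, 6.1]
grip_width: 39.6
finger_force: 30.0
```

```bash
python3 st.py -20,0,70
```

```text
35.45 centre [-19.3   2.2  69.7] yaw -0.008 bz -0.046 tilt 31.6 F [-3.7 -0.6  6.1] w 39.6 q [ 0.21  0.52  1.96 -1.    0.28  1.15]
door gap -1.0 lever 31.0 front corner [-130.   12.   70.]
axes [[0.053, 0.86, 0.507], [0.991, 0.016, -0.131], [-0.121, 0.509, -0.852]]
-20,0,70 [-0.029 -0.006 -0.004]
```

The belan is seated, centre (-19.3, 2.2, 69.7) in locker axes, and carries about 8 N. I'll open gently and back out.

Request:
jog_arm:
  targets:
    - {"xyz": [0,0,0],"spin": 0}
    - {"xyz": [0,0,0],"spin": 0}
    - {"xyz": [0,0,0],"spin": 0}
    - {"xyz": [0,0,0],"spin": 0}
    - {"xyz": [0,0,-0.05],"spin": 0}
    - {"xyz": [0,0,-0.1],"spin": 0}
    - {"xyz": [0,-0.03,-0.2],"spin": 0}
    - {"xyz": [0,-0.05,-0.25],"spin": 0}
    - {"xyz": [0,-0.15,-0.25],"spin": 0}
    - {"xyz": [0,-0.2,-0.25],"spin": 0}
  gripper: 58

```text
time: 36.7
tool_pos: [508.8, 138.5, 120.8]
tcp_rot: [2.601, 0.119, 1.516]
contact_force: [0.4, 0.4, 0.8]
grip_width: 53.2
finger_force: 0.0
```

```bash
python3 st.py
python3 - <<'E'
from h import *
b=bot.capture('side'); cv2.imwrite('pics/d6.png',b); cv2.imwrite('pics/s6.png',bot.capture('scene'))
hsv=cv2.cvtColor(b,cv2.COLOR_BGR2HSV)
l=np.array([598,126.5,0]);Rl=R.from_euler('z',.034)
for y in (-65,0,65,-98,98):
    u,v=proj('side',l+Rl.apply([-20,y,70])); print(y,(round(u),round(v)),b[int(v)-1:int(v)+2,int(u)-1:int(u)+2].mean((0,1)).round())
a=cv2.imread('pics/d4.png')
for (x0,y0,x1,y1) in [(276,119,300,140),(300,130,325,155),(330,155,350,175)]:
    r=cv2.matchTemplate(b[y0-8:y1+8,x0-8:x1+8],a[y0:y1,x0:x1],cv2.TM_CCOEFF_NORMED); _,m,_,k=cv2.minMaxLoc(r); print((x0,y0),round(m,2),(k[0]-8,k[1]-8))
E
```

```text
36.7 centre [-93.1  16.3 128.2] yaw -0.009 bz -0.044 tilt 31.6 F [0.4 0.4 0.8] w 53.2 q [ 0.28  0.32  2.08 -0.83  0.37  1.03]
door gap 29.2 lever 124.0 front corner [-204.   26.  128.]
axes [[0.054, 0.86, 0.508], [0.991, 0.015, -0.13], [-0.119, 0.511, -0.851]]
-65 (330, 231) [ 37.  73. 108.]
0 (315, 221) [ 36.  69. 102.]
65 (302, 212) [ 37.  75. 111.]
-98 (338, 237) [79. 90. 96.]
98 (295, 207) [ 53. 107. 157.]
(276, 119) 1.0 (0, 0)
(300, 130) 1.0 (0, 0)
(330, 155) 1.0 (0, 0)
```

The door is back exactly on the stay with a (0,0) shift, and the rest shows belan-coloured pixels. Next I regrip the bar.

```bash
python3 route.py 435,136,200,0,45 440,132,370,0,50 498,132,375,0,50 517,128,343,0,30
python3 - <<'E'
from h import *
a=cv2.imread('pics/d4.png').astype(int);b=cv2.imread('pics/d6.png').astype(int)
m=((abs(a-b).max(2)>25)&(b[...,2]-b[...,0]>45)).astype(np.uint8)
m[:, :285]=0; m[:195]=0; m[250:]=0; m[:,350:]=0
ys,xs=np.nonzero(m); print(len(xs),xs.min(),xs.max(),ys.min(),ys.max(),xs.mean(),ys.mean()); print(np.polyfit(xs,ys,1))
l=np.array([598,126.5,0]);Rl=R.from_euler('z',.034)
print([np.round(proj('side',l+Rl.apply([-20,y,70])),1) for y in (-60,60)])
E
```

```text
36.8 [507.6 138.6 120.7] F [0.3 0.  0.2] w 53.5 tilt,az,bz [ 31.6   -14.4    -0.044] [ 0.28  0.32  2.08 -0.83  0.37  1.03]
{"xyz": [-0.066, -0.091, -0.434], "spin": 0.00}, {"xyz": [-0.066, -0.091, -0.434], "spin": 0.00}, {"xyz": [-0.066, -0.091, -0.434], "spin": 0.00}, 
# 3 [435. 136. 200.] [ 0.34  0.07  2.12 -0.58  0.56  0.79] tilt [ 31.6   -14.4    -0.044] maxdq 0.1
{"xyz": [-0.075, 0.284, -0.443], "spin": 0.00}, {"xyz": [-0.075, 0.284, -0.443], "spin": 0.00}, {"xyz": [-0.075, 0.284, -0.443], "spin": 0.00}, {"xyz": [-0.075, 0.284, -0.443], "spin": 0.00}, 
# 4 [440. 132. 370.] [ 0.32 -0.11  1.78 -0.34  1.02  0.45] tilt [ 31.6   -14.4    -0.044] maxdq 0.13
{"xyz": [0.015, 0.328, 0.157], "spin": 0.00}, {"xyz": [0.015, 0.328, 0.157], "spin": 0.00}, 
# 2 [498. 132. 375.] [ 0.27 -0.    1.67 -0.31  1.01  0.4 ] tilt [ 31.6   -14.4    -0.044] maxdq 0.06
{"xyz": [0.005, -0.000, 0.234], "spin": 0.00},
{"xyz": [0.005, -0.000, 0.234], "spin": 0.00}, 
# 2 [517. 128. 343.] [ 0.25  0.04  1.71 -0.32  0.92  0.4 ] tilt [ 31.6   -14.4    -0.044] maxdq 0.04
580 292 335 203 235 314.6672413793103 219.63793103448276
[ 0.59522158 32.34119924]
[array([329.3, 230.6]), array([302.5, 212.6])]
```

Request:
jog_arm:
  targets:
    - {"xyz": [-0.066,-0.091,-0.434],"spin": 0}
    - {"xyz": [-0.066,-0.091,-0.434],"spin": 0}
    - {"xyz": [-0.066,-0.091,-0.434],"spin": 0}
    - {"xyz": [-0.075,0.284,-0.443],"spin": 0}
    - {"xyz": [-0.075,0.284,-0.443],"spin": 0}
    - {"xyz": [-0.075,0.284,-0.443],"spin": 0}
    - {"xyz": [-0.075,0.284,-0.443],"spin": 0}
    - {"xyz": [0.015,0.328,0.157],"spin": 0}
    - {"xyz": [0.015,0.328,0.157],"spin": 0}
    - {"xyz": [0,0,0],"spin": 0}
  gripper: 30

```text
time: 38.05
tool_pos: [501.2, 131.6, 374.0]
tcp_rot: [2.603, 0.12, 1.516]
contact_force: [-0.6, 0.4, 0.3]
grip_width: 27.6
finger_force: 0.0
```

```bash
python3 route.py 538.6,122,307,0,20
```

```text
38.05 [501.2 131.6 374. ] F [-0.6  0.4  0.3] w 27.6 tilt,az,bz [ 31.5   -14.5    -0.045] [ 0.27  0.    1.67 -0.31  1.01  0.4 ]
{"xyz": [0.002, -0.006, 0.241], "spin": 0.00}, {"xyz": [0.002, -0.006, 0.241], "spin": 0.00}, {"xyz": [0.002, -0.006, 0.241], "spin": 0.00}, {"xyz": [0.002, -0.006, 0.241], "spin": 0.00}, 
# 4 [539. 122. 307.] [ 0.22  0.1   1.74 -0.33  0.82  0.41] tilt [ 31.5   -14.5    -0.045] maxdq 0.05
```

Request:
jog_arm:
  targets:
    - {"xyz": [0.002,-0.01,0.235],"spin": 0}
    - {"xyz": [0.002,-0.01,0.235],"spin": 0}
    - {"xyz": [0.002,-0.01,0.235],"spin": 0}
    - {"xyz": [0.002,-0.01,0.235],"spin": 0}
    - {"xyz": [0,0,0],"spin": 0}
    - {"xyz": [0,0,0],"spin": 0}
    - {"xyz": [0,0,0],"spin": 0}
    - {"xyz": [0,0,0],"spin": 0}
    - {"xyz": [0,0,0],"spin": 0}
    - {"xyz": [0,0,0],"spin": 0}
  gripper: 30

```text
time: 39.3
tool_pos: [534.7, 122.4, 307.8]
tcp_rot: [2.604, 0.121, 1.517]
contact_force: [0.9, -0.8, 0.2]
grip_width: 27.7
finger_force: 0.0
```

Request:
jog_arm:
  targets:
    - {"xyz": [0,0,0],"spin": 0}
    - {"xyz": [0,0,0],"spin": 0}
    - {"xyz": [0,0,0],"spin": 0}
    - {"xyz": [0,0,0],"spin": 0}
    - {"xyz": [0,0,0],"spin": 0}
    - {"xyz": [0,0,0],"spin": 0}
    - {"xyz": [0,0,0],"spin": 0}
    - {"xyz": [0,0,0],"spin": 0}
    - {"xyz": [0,0,0],"spin": 0}
    - {"xyz": [0,0,0],"spin": 0}
  gripper: 0

```text
time: 40.55
tool_pos: [536.9, 122.4, 309.1]
tcp_rot: [2.599, 0.121, 1.517]
contact_force: [10.0, -0.9, -0.2]
grip_width: 11.0
finger_force: 30.0
```

```bash
cat > arc2.py <<'E'
# arc2.py th0 th1 ...: rows moving the TCP with the bar along its arc (general tool tilt); simulates limits
from sim import *; import sys
from plant import bot
lo[:]=[-2.53,-.77,.04,-1,.28,-3.11]; hi[:]=[2.53,2.02,2.7,4.14,2.66,3.11]
o=bot.get_obs(); q=np.array(o['joint_positions']); x,M=fk(q,P); H=np.array([598,126.5,0])+R.from_euler('z',.034).apply([50,0,140])
pos=np.array(o['tool_pos']); bar=pos-15*M.as_matrix()[:,2]; r=R.from_euler('z',-.034).apply(bar-H)
print(round(o['time'],2),pos.round(1),'F',np.round(o['contact_force'],1),'w',round(o['grip_width'],2),'grip',round(float(o['finger_force']),1),'bar r',np.hypot(r[0],r[2]).round(1),'theta est',(np.arctan2(r[2],-r[0])+np.radians(22)).round(3),'y',r[1].round(1),tilt(M),q.round(2))
ths=eval('np.r_['+sys.argv[1]+']') if len(sys.argv)>1 else []
f=lambda t:R.from_euler('z',.034).apply([-215*np.cos(t-.384),0,215*np.sin(t-.384)])
for i in range(len(ths)-1):
    u=M.inv().apply(f(ths[i+1])-f(ths[i]))/80; x=fk(q,P)[0]; q=step(q,x+80*M.apply(u),M); M=fk(q,P)[1]
    print('{"xyz": [%.3f, %.3f, %.3f], "spin": 0},'%tuple(u),end='\n' if i%10==9 else ' ')
print(q.round(2),tilt(M))
E
python3 arc2.py 1.39:1.70:21j
```

```text
40.55 [536.9 122.4 309.1] F [10.  -0.9 -0.2] w 11.04 grip 30.0 bar r 217.2 theta est 1.376 y 0.2 [ 31.7   -14.4    -0.045] [ 0.22  0.1   1.75 -0.33  0.82  0.41]
{"xyz": [0.000, 0.042, -0.001], "spin": 0}, {"xyz": [0.001, 0.042, -0.000], "spin": 0}, {"xyz": [0.001, 0.042, 0.000], "spin": 0}, {"xyz": [0.001, 0.042, 0.001], "spin": 0}, {"xyz": [0.001, 0.042, 0.002], "spin": 0}, {"xyz": [0.001, 0.042, 0.002], "spin": 0}, {"xyz": [0.001, 0.042, 0.003], "spin": 0}, {"xyz": [0.001, 0.041, 0.004], "spin": 0}, {"xyz": [0.001, 0.041, 0.004], "spin": 0}, {"xyz": [0.001, 0.041, 0.005], "spin": 0},
{"xyz": [0.001, 0.041, 0.005], "spin": 0}, {"xyz": [0.001, 0.041, 0.006], "spin": 0}, {"xyz": [0.002, 0.041, 0.007], "spin": 0}, {"xyz": [0.002, 0.041, 0.007], "spin": 0}, {"xyz": [0.002, 0.041, 0.008], "spin": 0}, {"xyz": [0.002, 0.041, 0.009], "spin": 0}, {"xyz": [0.002, 0.041, 0.009], "spin": 0}, {"xyz": [0.002, 0.040, 0.010], "spin": 0}, {"xyz": [0.002, 0.040, 0.011], "spin": 0}, {"xyz": [0.002, 0.040, 0.011], "spin": 0},
[ 0.2   0.19  1.56 -0.3   0.9   0.35] [ 31.7   -14.4    -0.045]
```

Request:
jog_arm:
  targets:
    - {"xyz": [0.001,0.08,0],"spin": 0}
    - {"xyz": [0.001,0.08,0.001],"spin": 0}
    - {"xyz": [0.001,0.08,0.003],"spin": 0}
    - {"xyz": [0.001,0.08,0.005],"spin": 0}
    - {"xyz": [0.001,0.08,0.007],"spin": 0}
    - {"xyz": [0.001,0.08,0.009],"spin": 0}
    - {"xyz": [0.001,0.08,0.011],"spin": 0}
    - {"xyz": [0.002,0.08,0.013],"spin": 0}
    - {"xyz": [0.002,0.06,0.012],"spin": 0}
    - {"xyz": [0,0,0],"spin": 0}
  gripper: 0

```text
time: 41.8
tool_pos: [585.8, 123.5, 331.6]
tcp_rot: [2.605, 0.121, 1.517]
contact_force: [-2.7, -0.2, -0.1]
grip_width: 11.1
finger_force: 30.0
```

```bash
python3 arc2.py
```

```text
41.8 [585.8 123.5 331.6] F [-2.7 -0.2 -0.1] w 11.13 grip 30.0 bar r 216.0 theta est 1.626 y -0.4 [ 31.5   -14.6    -0.045] [ 0.2   0.17  1.59 -0.3   0.9   0.35]
[ 0.2   0.17  1.59 -0.3   0.9   0.35] [ 31.5   -14.6    -0.045]
```

Request:
jog_arm:
  targets:
    - {"xyz": [0,0.035,0.01],"spin": 0}
    - {"xyz": [0,0.035,0.01],"spin": 0}
    - {"xyz": [0,0.035,0.01],"spin": 0}
    - {"xyz": [0,0.03,0.01],"spin": 0}
    - {"xyz": [0,0.03,0.01],"spin": 0}
    - {"xyz": [0,0,0],"spin": 0}
    - {"xyz": [0,0,0],"spin": 0}
    - {"xyz": [0,0,0],"spin": 0}
    - {"xyz": [0,0,0],"spin": 0}
    - {"xyz": [0,0,0],"spin": 0}
  gripper: 0

```text
time: 43.05
tool_pos: [596.7, 123.6, 334.6]
tcp_rot: [2.609, 0.121, 1.517]
contact_force: [-14.8, 2.1, 6.3]
grip_width: 10.6
finger_force: 30.0
```

```bash
python3 arc2.py 1.69,1.675,1.65:0.45:18j,.4:-.01:9j; python3 -c "
from h import *
cv2.imwrite('pics/s7.png',bot.capture('scene'))"
```

```text
43.05 [596.7 123.6 334.6] F [-14.8   2.1   6.3] w 10.64 grip 30.0 bar r 215.6 theta est 1.678 y -0.6 [ 31.2   -14.6    -0.045] [ 0.2   0.19  1.56 -0.29  0.91  0.34]
{"xyz": [-0.002, -0.039, -0.010], "spin": 0}, {"xyz": [-0.003, -0.065, -0.015], "spin": 0}, {"xyz": [-0.008, -0.186, -0.035], "spin": 0}, {"xyz": [-0.006, -0.188, -0.022], "spin": 0}, {"xyz": [-0.004, -0.189, -0.008], "spin": 0}, {"xyz": [-0.002, -0.190, 0.005], "spin": 0}, {"xyz": [-0.000, -0.189, 0.018], "spin": 0}, {"xyz": [0.002, -0.187, 0.031], "spin": 0}, {"xyz": [0.004, -0.184, 0.044], "spin": 0}, {"xyz": [0.006, -0.181, 0.057], "spin": 0},
{"xyz": [0.008, -0.176, 0.069], "spin": 0}, {"xyz": [0.010, -0.171, 0.081], "spin": 0}, {"xyz": [0.012, -0.165, 0.093], "spin": 0}, {"xyz": [0.013, -0.158, 0.104], "spin": 0}, {"xyz": [0.015, -0.150, 0.115], "spin": 0}, {"xyz": [0.017, -0.141, 0.125], "spin": 0}, {"xyz": [0.018, -0.132, 0.135], "spin": 0}, {"xyz": [0.020, -0.122, 0.144], "spin": 0}, {"xyz": [0.021, -0.112, 0.152], "spin": 0}, {"xyz": [0.016, -0.072, 0.112], "spin": 0},
{"xyz": [0.017, -0.068, 0.118], "spin": 0}, {"xyz": [0.017, -0.062, 0.122], "spin": 0}, {"xyz": [0.018, -0.055, 0.125], "spin": 0}, {"xyz": [0.018, -0.046, 0.128], "spin": 0}, {"xyz": [0.018, -0.038, 0.131], "spin": 0}, {"xyz": [0.018, -0.029, 0.133], "spin": 0}, {"xyz": [0.018, -0.021, 0.135], "spin": 0}, {"xyz": [0.019, -0.012, 0.136], "spin": 0}, [ 0.25  0.39  2.19 -1.    0.28  1.21] [ 26.4  -16.9   -0.04]
```

Run:
```python
import cv2,numpy as np
for n in ('s3','s6','s7'):
    g=cv2.cvtColor(cv2.imread(f'pics/{n}.png'),cv2.COLOR_BGR2GRAY)[255:310,436:462]; ys,xs=np.nonzero(g<60); print(n,len(xs),(xs.mean()+436).round(1),(ys.mean()+255).round(1))
```

```text
s3 30 445.6 273.7
s6 32 445.5 274.8
s7 23 445.2 269.2
```

The top stop is reached, and the stay's weight has moved about 5 px toward the front, so it is clear. Lowering the door now.

Request:
jog_arm:
  targets:
    - {"xyz": [-0.002,-0.039,-0.01],"spin": 0}
    - {"xyz": [-0.003,-0.065,-0.015],"spin": 0}
    - {"xyz": [-0.006,-0.13,-0.025],"spin": 0}
    - {"xyz": [-0.006,-0.188,-0.028],"spin": 0}
    - {"xyz": [-0.004,-0.189,-0.014],"spin": 0}
    - {"xyz": [-0.002,-0.19,0],"spin": 0}
    - {"xyz": [0,-0.189,0.014],"spin": 0}
    - {"xyz": [0.002,-0.187,0.028],"spin": 0}
    - {"xyz": [0.004,-0.185,0.041],"spin": 0}
    - {"xyz": [0.006,-0.182,0.054],"spin": 0}
  gripper: 0

```text
time: 44.35
tool_pos: [494.3, 120.9, 269.7]
tcp_rot: [2.602, 0.119, 1.518]
contact_force: [-0.6, 7.7, 1.2]
grip_width: 11.1
finger_force: 30.0
```

```bash
python3 arc2.py 1.13:.50:11j
```

```text
44.35 [494.3 120.9 269.7] F [-0.6  7.7  1.2] w 11.12 grip 30.0 bar r 215.3 theta est 1.107 y 0.1 [ 31.6   -14.2    -0.043] [ 0.24  0.06  1.9  -0.39  0.72  0.5 ]
{"xyz": [0.006, -0.161, 0.053], "spin": 0}, {"xyz": [0.007, -0.157, 0.063], "spin": 0}, {"xyz": [0.009, -0.153, 0.073], "spin": 0}, {"xyz": [0.010, -0.148, 0.082], "spin": 0}, {"xyz": [0.011, -0.142, 0.091], "spin": 0}, {"xyz": [0.013, -0.136, 0.100], "spin": 0}, {"xyz": [0.014, -0.130, 0.108], "spin": 0}, {"xyz": [0.015, -0.122, 0.116], "spin": 0}, {"xyz": [0.017, -0.115, 0.123], "spin": 0}, {"xyz": [0.018, -0.107, 0.130], "spin": 0},
[ 0.28  0.15  2.21 -0.77  0.39  0.97] [ 31.6   -14.2    -0.043]
```

Passed 1.39 freely, on the arc (r = 215.3).

Request:
jog_arm:
  targets:
    - {"xyz": [0.006,-0.161,0.053],"spin": 0}
    - {"xyz": [0.007,-0.157,0.063],"spin": 0}
    - {"xyz": [0.009,-0.153,0.073],"spin": 0}
    - {"xyz": [0.01,-0.148,0.082],"spin": 0}
    - {"xyz": [0.011,-0.142,0.091],"spin": 0}
    - {"xyz": [0.013,-0.136,0.1],"spin": 0}
    - {"xyz": [0.014,-0.13,0.108],"spin": 0}
    - {"xyz": [0.015,-0.122,0.116],"spin": 0}
    - {"xyz": [0.017,-0.115,0.123],"spin": 0}
    - {"xyz": [0.018,-0.107,0.13],"spin": 0}
  gripper: 0

```text
time: 45.6
tool_pos: [440.0, 119.7, 149.3]
tcp_rot: [2.6, 0.117, 1.52]
contact_force: [8.1, 4.3, -1.1]
grip_width: 11.0
finger_force: 30.0
```

```bash
python3 arc2.py .47:.17:11j
```

```text
45.6 [440.  119.7 149.3] F [ 8.1  4.3 -1.1] w 11.0 grip 30.0 bar r 216.8 theta est 0.486 y 0.7 [ 31.7   -13.9    -0.042] [ 0.28  0.15  2.21 -0.77  0.39  0.96]
{"xyz": [0.009, -0.046, 0.066], "spin": 0}, {"xyz": [0.009, -0.044, 0.067], "spin": 0}, {"xyz": [0.009, -0.042, 0.068], "spin": 0}, {"xyz": [0.010, -0.040, 0.069], "spin": 0}, {"xyz": [0.010, -0.038, 0.071], "spin": 0}, {"xyz": [0.010, -0.036, 0.072], "spin": 0}, {"xyz": [0.010, -0.033, 0.073], "spin": 0}, {"xyz": [0.010, -0.030, 0.074], "spin": 0}, {"xyz": [0.010, -0.027, 0.075], "spin": 0}, {"xyz": [0.010, -0.024, 0.076], "spin": 0},
[ 0.26  0.29  2.24 -1.    0.28  1.2 ] [ 29.2   -13.8    -0.031]
```

Request:
jog_arm:
  targets:
    - {"xyz": [0.009,-0.044,0.068],"spin": 0}
    - {"xyz": [0.009,-0.042,0.069],"spin": 0}
    - {"xyz": [0.009,-0.04,0.07],"spin": 0}
    - {"xyz": [0.01,-0.04,0.07],"spin": 0}
    - {"xyz": [0.01,-0.038,0.071],"spin": 0}
    - {"xyz": [0.01,-0.036,0.072],"spin": 0}
    - {"xyz": [0.01,-0.033,0.073],"spin": 0}
    - {"xyz": [0.01,-0.03,0.074],"spin": 0}
    - {"xyz": [0.01,-0.027,0.075],"spin": 0}
    - {"xyz": [0.01,-0.024,0.076],"spin": 0}
  gripper: 0

```text
time: 46.85
tool_pos: [441.8, 119.3, 97.5]
tcp_rot: [2.638, 0.115, 1.523]
contact_force: [-20.2, 11.8, -4.6]
grip_width: 11.1
finger_force: 30.0
```

```bash
python3 arc2.py .20:-.01:11j
```

```text
46.85 [441.8 119.3  97.5] F [-20.2  11.8  -4.6] w 11.05 grip 30.0 bar r 215.5 theta est 0.247 y 0.2 [ 29.5   -14.5    -0.037] [ 0.27  0.28  2.24 -0.99  0.3   1.2 ]
{"xyz": [0.007, -0.017, 0.053], "spin": 0}, {"xyz": [0.007, -0.016, 0.054], "spin": 0}, {"xyz": [0.007, -0.014, 0.054], "spin": 0}, {"xyz": [0.007, -0.013, 0.055], "spin": 0}, {"xyz": [0.007, -0.011, 0.055], "spin": 0}, {"xyz": [0.007, -0.010, 0.055], "spin": 0}, {"xyz": [0.008, -0.008, 0.055], "spin": 0}, {"xyz": [0.008, -0.007, 0.055], "spin": 0}, {"xyz": [0.008, -0.005, 0.056], "spin": 0}, {"xyz": [0.008, -0.004, 0.056], "spin": 0},
[ 0.26  0.38  2.2  -1.    0.28  1.21] [ 26.7   -16.5    -0.039]
```

Request:
jog_arm:
  targets:
    - {"xyz": [0.02,-0.06,0.03],"spin": 0}
    - {"xyz": [0.015,-0.05,0.045],"spin": 0}
    - {"xyz": [0.01,-0.04,0.05],"spin": 0}
    - {"xyz": [0.01,-0.04,0.05],"spin": 0}
    - {"xyz": [0.01,-0.035,0.05],"spin": 0}
    - {"xyz": [0.01,-0.035,0.05],"spin": 0}
    - {"xyz": [0,0,0],"spin": 0}
    - {"xyz": [0,0,0],"spin": 0}
    - {"xyz": [0,0,0],"spin": 0}
    - {"xyz": [0,0,0],"spin": 0}
  gripper: 0

```text
time: 48.1
tool_pos: [443.2, 120.1, 86.7]
tcp_rot: [2.656, 0.115, 1.518]
contact_force: [2.8, -15.0, -0.2]
grip_width: 11.0
finger_force: 29.9
```

```bash
python3 arc2.py .12:-.02:8j
```

```text
48.1 [443.2 120.1  86.7] F [  2.8 -15.   -0.2] w 10.97 grip 29.9 bar r 215.5 theta est 0.197 y 1.0 [ 28.5   -15.3    -0.037] [ 0.27  0.31  2.24 -1.    0.29  1.21]
{"xyz": [0.007, -0.011, 0.052], "spin": 0}, {"xyz": [0.007, -0.010, 0.052], "spin": 0}, {"xyz": [0.007, -0.009, 0.053], "spin": 0}, {"xyz": [0.007, -0.007, 0.053], "spin": 0}, {"xyz": [0.007, -0.006, 0.053], "spin": 0}, {"xyz": [0.007, -0.005, 0.053], "spin": 0}, {"xyz": [0.007, -0.003, 0.053], "spin": 0}, [ 0.26  0.38  2.2  -1.    0.28  1.22] [ 26.7   -16.4    -0.037]
```

Request:
jog_arm:
  targets:
    - {"xyz": [-0.005,-0.05,0.07],"spin": 0}
    - {"xyz": [-0.005,-0.05,0.07],"spin": 0}
    - {"xyz": [0,-0.05,0.07],"spin": 0}
    - {"xyz": [0.003,-0.05,0.07],"spin": 0}
    - {"xyz": [0.005,-0.05,0.07],"spin": 0}
    - {"xyz": [0.005,-0.05,0.07],"spin": 0}
    - {"xyz": [0.005,-0.05,0.07],"spin": 0}
    - {"xyz": [0.005,-0.05,0.07],"spin": 0}
    - {"xyz": [0,0,0],"spin": 0}
    - {"xyz": [0,0,0],"spin": 0}
  gripper: 0

```text
time: 49.35
tool_pos: [448.0, 121.4, 65.3]
tcp_rot: [2.691, 0.12, 1.508]
contact_force: [21.7, -33.2, 4.7]
grip_width: 10.9
finger_force: 29.7
```

```bash
python3 arc2.py
```

```text
49.35 [448.  121.4  65.3] F [ 21.7 -33.2   4.7] w 10.87 grip 29.7 bar r 215.3 theta est 0.095 y 2.2 [ 26.7   -17.5    -0.041] [ 0.27  0.37  2.21 -1.    0.29  1.23]
[ 0.27  0.37  2.21 -1.    0.29  1.23] [ 26.7   -17.5    -0.041]
```

Request:
jog_arm:
  targets:
    - {"xyz": [-0.03,0.01,0.04],"spin": 0}
    - {"xyz": [-0.03,-0.01,0.06],"spin": 0}
    - {"xyz": [-0.015,-0.03,0.065],"spin": 0}
    - {"xyz": [-0.01,-0.03,0.065],"spin": 0}
    - {"xyz": [-0.01,-0.035,0.065],"spin": 0}
    - {"xyz": [-0.01,-0.035,0.065],"spin": 0}
    - {"xyz": [0,0,0],"spin": 0}
    - {"xyz": [0,0,0],"spin": 0}
    - {"xyz": [0,0,0],"spin": 0}
    - {"xyz": [0,0,0],"spin": 0}
  gripper: 0

```text
time: 50.6
tool_pos: [453.2, 120.8, 50.8]
tcp_rot: [2.713, 0.124, 1.513]
contact_force: [10.7, -10.1, 3.2]
grip_width: 11.0
finger_force: 29.9
```

```bash
python3 arc2.py
```

```text
50.6 [453.2 120.8  50.8] F [ 10.7 -10.1   3.2] w 11.02 grip 29.9 bar r 214.8 theta est 0.024 y 1.4 [ 25.5   -18.5    -0.044] [ 0.26  0.41  2.2  -1.    0.28  1.22]
[ 0.26  0.41  2.2  -1.    0.28  1.22] [ 25.5   -18.5    -0.044]
```

Request:
jog_arm:
  targets:
    - {"xyz": [-0.015,-0.02,0.055],"spin": 0}
    - {"xyz": [-0.015,-0.02,0.055],"spin": 0}
    - {"xyz": [-0.01,-0.025,0.055],"spin": 0}
    - {"xyz": [-0.01,-0.025,0.055],"spin": 0}
    - {"xyz": [0,0,0],"spin": 0}
    - {"xyz": [0,0,0],"spin": 0}
    - {"xyz": [0,0,0],"spin": 0}
    - {"xyz": [0,0,0],"spin": 0}
    - {"xyz": [0,0,0],"spin": 0}
    - {"xyz": [0,0,0],"spin": 0}
  gripper: 0

```text
time: 51.85
tool_pos: [456.1, 120.8, 43.9]
tcp_rot: [2.723, 0.126, 1.515]
contact_force: [-9.5, 3.3, 36.0]
grip_width: 11.0
finger_force: 30.0
```

```bash
python3 arc2.py
```

```text
51.85 [456.1 120.8  43.9] F [-9.5  3.3 36. ] w 11.01 grip 30.0 bar r 214.4 theta est -0.011 y 1.3 [ 25.    -19.     -0.046] [ 0.25  0.43  2.19 -1.    0.28  1.22]
[ 0.25  0.43  2.19 -1.    0.28  1.22] [ 25.    -19.     -0.046]
```

The door is shut and pressing on its stop. I'll ease off, release and back away square to the door.

Request:
jog_arm:
  targets:
    - {"xyz": [0,0,-0.02],"spin": 0}
    - {"xyz": [0,0,0],"spin": 0}
    - {"xyz": [0,0,0],"spin": 0}
    - {"xyz": [0,0,0],"spin": 0}
    - {"xyz": [0,0,0],"spin": 0}
    - {"xyz": [0,0,-0.04],"spin": 0}
    - {"xyz": [0,0,-0.1],"spin": 0}
    - {"xyz": [0,0,-0.2],"spin": 0}
    - {"xyz": [0,0,-0.4],"spin": 0}
    - {"xyz": [0,0,-0.5],"spin": 0}
  gripper: 30

```text
time: 53.1
tool_pos: [412.8, 133.8, 132.1]
tcp_rot: [2.735, 0.129, 1.514]
contact_force: [0.7, -0.4, 0.6]
grip_width: 27.4
finger_force: 0.0
```

Request:
jog_arm:
  targets:
    - {"xyz": [0,0,-0.5],"spin": 0}
    - {"xyz": [0,0,-0.5],"spin": 0}
    - {"xyz": [0,0,-0.3],"spin": 0}
    - {"xyz": [0,0,0],"spin": 0}
    - {"xyz": [0,0,0],"spin": 0}
    - {"xyz": [0,0,0],"spin": 0}
    - {"xyz": [0,0,0],"spin": 0}
    - {"xyz": [0,0,0],"spin": 0}
    - {"xyz": [0,0,0],"spin": 0}
    - {"xyz": [0,0,0],"spin": 0}
  gripper: 30

```text
time: 54.35
tool_pos: [373.1, 148.3, 226.3]
tcp_rot: [2.732, 0.129, 1.514]
contact_force: [-0.4, 0.5, -1.0]
grip_width: 27.6
finger_force: 0.0
```

```bash
python3 o.py
python3 - <<'E'
from h import *
c=bot.get_calibration('wrist'); w=bot.capture('wrist'); s=bot.capture('scene'); d=bot.capture('side')
a=cv2.imread('pics/scene0.png'); e=cv2.imread('pics/side0.png')
def m(A,B,n,boxes):
  for (x0,y0,x1,y1) in boxes:
    r=cv2.matchTemplate(B[y0-8:y1+8,x0-8:x1+8],A[y0:y1,x0:x1],cv2.TM_CCOEFF_NORMED); _,v,_,k=cv2.minMaxLoc(r); print(n,(x0,y0),round(v,2),(k[0]-8,k[1]-8))
m(a,s,'scene door front/handle, stay, plate, cup, chimta',[(345,240,400,262),(430,260,455,310),(440,228,506,272),(190,293,228,343),(160,232,198,290)])
m(e,d,'side door edge, stay, cup, chimta',[(300,235,335,262),(272,170,292,195),(445,245,485,302),(400,345,490,418)])
E
```

```text
54.35 [373.1 148.3 226.3] q [ 0.415 -0.023  2.064 -0.401  0.823  0.678]
[[ 0.056  0.919  0.39 ]
 [ 0.99  -0.001 -0.141]
 [-0.129  0.394 -0.91 ]] F [-0.422  0.511 -1.015] 27.647063691808945 0.0
scene door front/handle, stay, plate, cup, chimta (345, 240) 0.87 (1, 0)
scene door front/handle, stay, plate, cup, chimta (430, 260) 1.0 (0, 0)
scene door front/handle, stay, plate, cup, chimta (440, 228) 1.0 (0, 0)
scene door front/handle, stay, plate, cup, chimta (190, 293) 1.0 (0, 0)
scene door front/handle, stay, plate, cup, chimta (160, 232) 1.0 (0, 0)
side door edge, stay, cup, chimta (300, 235) 1.0 (0, 0)
side door edge, stay, cup, chimta (272, 170) 1.0 (0, 0)
side door edge, stay, cup, chimta (445, 245) 1.0 (0, 0)
side door edge, stay, cup, chimta (400, 345) 0.82 (0, 0)
```

The door edge and the re-armed stay match the start pictures, and the plate, cup and chimta have not moved. The robot is clear of everything, so I'm handing in.

```bash
python3 -c "
from plant import bot
print(bot.close_job())"
```

```text
the job is handed in; nothing more can be done
None
```

I laid the belan across the vee rests, freed the stay at the top stop, lowered the door shut in the grip, and handed in at about 54 s; the chimta, plate and brush holder had not moved, though the gripper's body lightly nudged the locked door up a few degrees while inserting the belan, and it settled back on its stay.

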